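# Stack keyed packers on a tool-rest shoe

## Robot

A 7-joint arm with a two-finger parallel gripper is mounted at the origin on a cart in front of the work surface, level with it; the furniture and walls round the work are solid. World frame = base frame: x ahead of the robot, y to its left, z up, the work surface at z = 0. Lengths are in m, angles in degrees, forces in N, time in s.
With the tool pointing down it reaches from about 0.4 to 0.9 m from the base axis. Payload 5.5 kg.
Tool frame: the origin (TCP) lies at the very end of the fingers, on their centre line; the grasp point (between the pads) lies 19 mm behind it; y points along the fingers, x is the direction in which the jaws open and shut, and the axes are right-handed (so a half turn about y gives the same grasp; the last joint's range is limited). The gripper opens to 85 mm and grips with 20 to 120 N. Pads are 22 mm wide; open, the fingers measure 114 mm over their backs; the gripper's body (76 mm by 85 mm) begins 54 mm behind the grasp point. The pads swing forward as they close: fully open they stand 13 mm farther back than shut.
Start: joints at [-59.633, 28.699, -24.465, 88.831, 12.651, 65.22, -12.049], TCP at [0.171, 0.627, 0.231] pointing down, gripper open.
Joint ranges: [-164.97, 164.97], [-17.58, 116.51], [-87.97, 89.64], [11.32, 138.91], [-80.73, 260.73], [10.89, 115.49], [-147.41, 147.41]. Speed limits (degrees/s): [147.25, 147.25, 180, 180, 180, 180, 180].

## Interface

Orientations are given as [roll, pitch, yaw] about the fixed x, y, z axes, in that order (R = Rz(yaw) Ry(pitch) Rx(roll)).
In Python, from workcell import ctrl gives the robot as it stands.
- The arm moves only by the tool carry_out, never from a script. Its argument "steps" is a list of rows, each a list of 2 entries, a list of its own where there are three numbers: the shift along the tool's x, y, z in cm, then the turn, a rotation vector about the tool's x, y, z in rad. A call has 1 to 12 rows; each row is the pose to reach, as a shift and turn from the pose measured when the call began, along the tool's axes at that moment; what a row does not reach only later rows make up. A row lasts 1/10 s, in which the tool goes at most 50 mm and 8.59 degrees, less where a joint would pass 70% of its speed; a pose out of reach is approached as far as the arm can. A call with a gripper value outside its range is refused whole. "grip" is the finger opening in cm, from 0 to 8.54, set as the call begins (left out, the last holds). The fingers move at their own pace and stop on an object; "force" is the grip in N (left out, the last holds). Time passes only in rows, so rows that repeat a pose let the fingers close. It gives the time, the measured TCP pose, the force and the opening at its end, in the units of the state.
- ctrl.state(): the state, without advancing time (a new reading comes with each control period).
- ctrl.snapshot(name): name is "side" or "top" or "wrist"; returns the picture (384x512x3 uint8, red, green, blue); there is no depth.
- ctrl.calibration(name): a dict with "camera_matrix" (3x3 intrinsics, pixels), "world_from_camera" (4x4, takes a point from camera to world coordinates). Camera axes: x right, y down, z forward; pixel columns grow to the right and rows downward; lengths in m; the calibration is good to about 2 mm. A picture is of the moment at which its call begins: read the wrist's pose just before it. calibration takes no time and is no camera call; for the wrist camera it gives the pose at the moment of the call.
- ctrl.hand_in(): hands the job in, once; it reports no verdict.
The state is a dict: "t": time; "joints": joint angles; "qd": joint speeds; "effort": joint torques, N m; "position": TCP position; "eef_rot": TCP orientation; "ft_force": force on the tool from outside, world axes, zero at the start; "wrist_torque": the same for the moment, N m; "gripper_width": finger opening in m.
Only numpy, scipy, OpenCV 4.12 (cv2) and the standard library are available. Lean on these libraries where they do the work, as an engineer would, in place of code of your own. Each camera call takes 0.05 s, during which the arm holds its last target.

## Task

Build up the tool-rest base with the two keyed packers lying on the sloping rack: set the dark one on the clamped steel shoe so that its key drops fully home in the shoe's cross notch, centred across the shoe's width, then set the pale one on top of it with its key fully home in the dark packer's notch, both level and with their long sides flush. The shoe is clamped up to 18 mm either way from the middle of the base, so feel for its notch. Leave the tape measure, the cup and the red-lidded tin beside the rack where they are.

Things in the scene. Friction and masses are not known exactly. Their poses are not given: they have to be found in the camera images.
- rest_base: grey cast tool-rest base, 170 long (x) x 84 wide (y) x 34 high, bolted to a plywood board 170 x 270 x 14 that lies fixed across the bar stock on the bench; origin at the middle of the grey underside, z up. A bright steel shoe is clamped on it (see bed_mid).
- bed_mid (a point): middle of the grey base's top, axes as the base. On it, parallel and centred in y, is clamped a steel shoe 110 (x) x 44 (y) x 24 high, so its top is 24 above this point. The shoe's middle lies -18 to +18 from here along x (not reported). Across the shoe's middle runs an open-ended notch along y, 33 wide (x), 9 deep. The shoe does not give way.
- rack: plywood rack, fixed, 118 (x) x 170 (y); origin at the middle of its underside. Its slope rises along +x at 28 deg (0.49 rad), 75 above the origin at the middle. The packers lie on it 104 apart along y (sides vary), long sides up the slope, low ends at a lip, tops facing up and to the rack's -x; their keys hang in a 44 wide gap across the slope.
- lower_packer_mid (a point): middle (half-way up the wood) of the dark packer, 100 long (x) x 50 wide (y, grip here) x 40 high (z to its top), 0.18-0.35 kg. Below its middle a steel key runs along y: 30 wide (x), 8 deep, edges rounded 3. Across its top's middle a notch along y: 25 wide, 9 deep. Home, this point is 44 above bed_mid; with the key on the shoe's top, 52.
- upper_packer_mid (a point): middle (half-way up the wood) of the pale packer, 100 x 50 x 40, axes and weight as the dark one, flat top with two brass screws. The steel key below its middle runs along y: 22 wide (x), 8 deep, edges rounded 3. Home on the dark packer, its middle is 40 above the dark one's middle.
- tape_measure: yellow tape measure 89 x 80 x 32, bystander; origin at its underside
- turned_cup: turned wooden cup, 66 across, 68 high, bystander; origin at its underside
- wax_tin: round tin with red lid, 67 across, 32 high, bystander; origin at its underside

How it is judged:
By the outcome, as a careful person would: the job done as asked, in the order asked, and still so for the second after the job is handed in, with the robot touching nothing.
It also fails if it takes over 72 s, if anything falls off the work surface, if the arm or the gripper's body presses on something with over 40 N, if the wrist force passes 120 N, or if a joint passes its speed limit or range.

## Working session

There is one attempt and no reset: what is moved stays moved. The work goes in short steps, Python scripts to look and compute and a tool call to move; the robot and the scene stay as the last step left them, time stands still between calls to the robot, and variables do not carry over. Pictures are saved under pics/ and viewed, and the job is handed in when it is done.

Besides the shell and the picture viewer there is one more tool, called after ">>>" as name(argument=value, ...) on one line, values as JSON. carry_out: Moves the arm, as the interface text tells. Its arguments: {"type":"object","properties":{"steps":{"type":"array"},"grip":{"type":"number"},"force":{"type":"number"}},"required":["steps"]}

```bash
ls; mkdir -p pics; python3 - <<'E'
from workcell import ctrl
import cv2
s=ctrl.state(); print(s)
for n in ("side","top","wrist"):
    im=ctrl.snapshot(n); cv2.imwrite(f"pics/{n}0.png",im[:,:,::-1])
    c=ctrl.calibration(n); print(n,c)
E
```

```text
pics
{'t': 0.0, 'joints': array([-59.63239141,  28.75443214, -24.45165503,  88.89165207,
        12.65107609,  65.21967922, -12.04931146]), 'qd': array([-0.01203221,  0.07076562,  0.04935556, -0.08689644, -0.01389513,
       -0.08968901,  0.05872354]), 'effort': array([ 6.72902679e-04, -5.69524598e+01, -5.81603363e+00, -2.80933821e+01,
        1.06496410e-02,  1.20800757e-02, -3.55542070e-06]), 'position': array([0.17125658, 0.62631243, 0.23024861]), 'eef_rot': array([-89.99695767,   0.11239539,  74.71439787]), 'ft_force': array([-0.4301943 , -0.42274515, -0.6380184 ]), 'wrist_torque': array([ 0.00076226, -0.01313724,  0.01224751]), 'gripper_width': 0.08560493147546878}
side {'camera_matrix': array([[390.6390917 ,   0.        , 254.30789093],
       [  0.        , 390.6390917 , 183.90255306],
       [  0.        ,   0.        ,   1.        ]]), 'world_from_camera': array([[-0.99954375, -0.00678081, -0.02943328,  0.49277129],
       [ 0.02444289,  0.39087149, -0.92012066,  1.03014675],
       [ 0.01774379, -0.92042028, -0.39052741,  0.46911994],
       [ 0.        ,  0.        ,  0.  
[... 309 characters left out ...]
     [-9.99972436e-01,  7.29117387e-03, -1.40225527e-03,
         1.45299409e-01],
       [ 1.12948401e-03, -3.72816026e-02, -9.99304161e-01,
         1.46759245e+00],
       [ 0.00000000e+00,  0.00000000e+00,  0.00000000e+00,
         1.00000000e+00]])}
wrist {'camera_matrix': array([[329.97770816,   0.        , 256.93019622],
       [  0.        , 329.97770816, 189.60202118],
       [  0.        ,   0.        ,   1.        ]]), 'world_from_camera': array([[ 0.2632541 ,  0.91955981,  0.29173109,  0.09680182],
       [ 0.96472515, -0.25041669, -0.08122113,  0.6468757 ],
       [-0.00163335,  0.30282212, -0.9530457 ,  0.37219859],
       [ 0.        ,  0.        ,  0.        ,  1.        ]])}
```

View pics/side0.png

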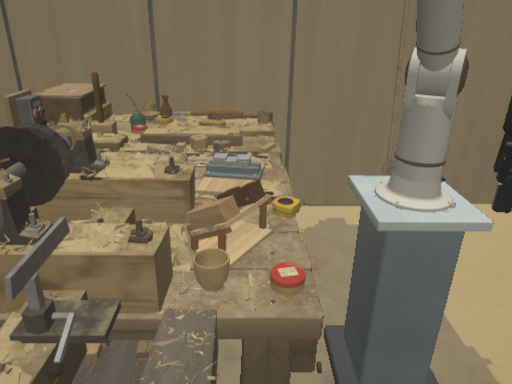

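View pics/top0.png

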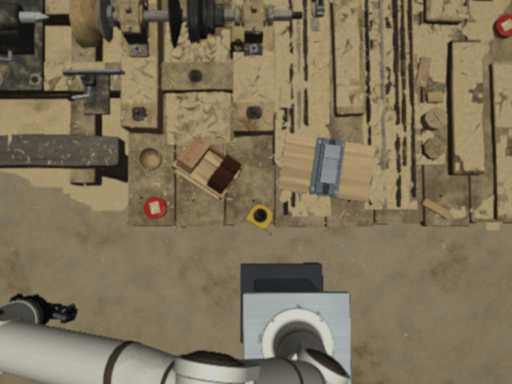

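View pics/wrist0.png

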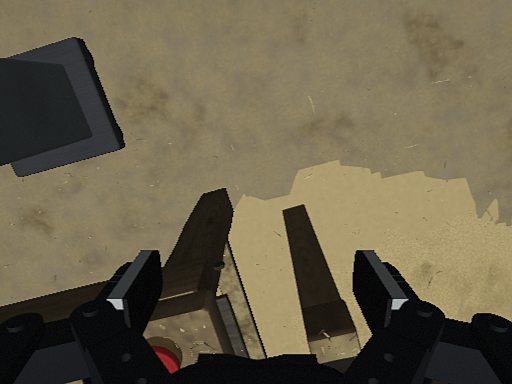

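The top view shows the rack near (207,167), with the pale packer at about (195,155) and the dark one at about (225,172). The base with its shoe is near (328,167), the tape at (260,216), the tin at (155,208) and the cup at (150,158). I'll enlarge these areas.

```bash
python3 - <<'E'
import cv2
a=cv2.imread("pics/top0.png")
cv2.imwrite("pics/t_rack.png",cv2.resize(a[125:225,165:275],None,fx=7,fy=6,interpolation=cv2.INTER_CUBIC))
cv2.imwrite("pics/t_base.png",cv2.resize(a[125:215,270:390],None,fx=6,fy=6,interpolation=cv2.INTER_CUBIC))
b=cv2.imread("pics/side0.png")
cv2.imwrite("pics/s_rack.png",cv2.resize(b[145:270,180:310],None,fx=6,fy=4.8,interpolation=cv2.INTER_CUBIC))
E
```

```text
(no output)
```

View pics/t_rack.png

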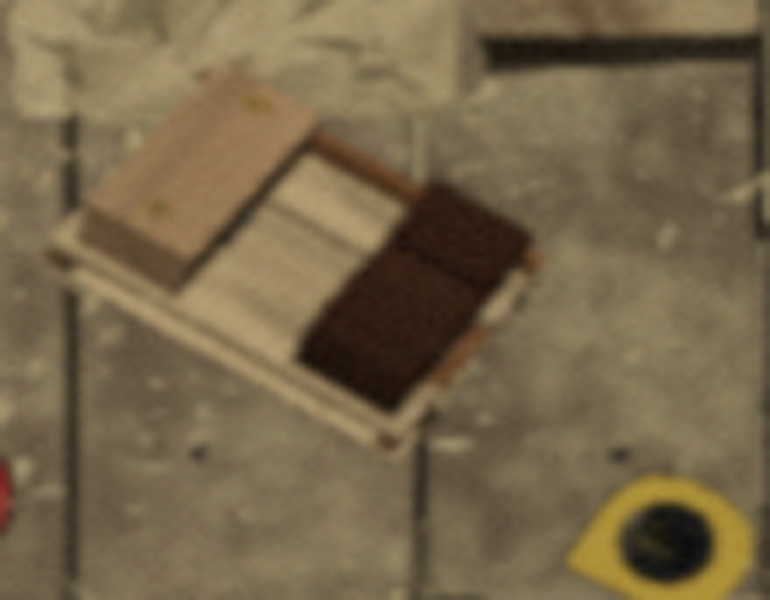

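View pics/t_base.png

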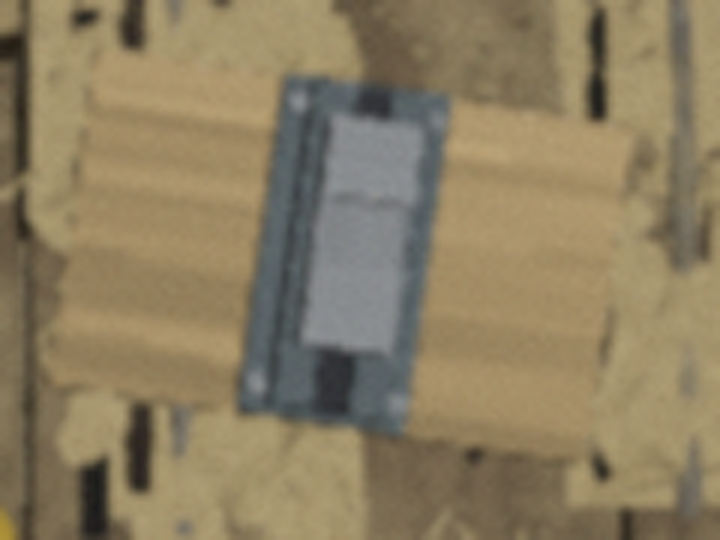

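View pics/s_rack.png

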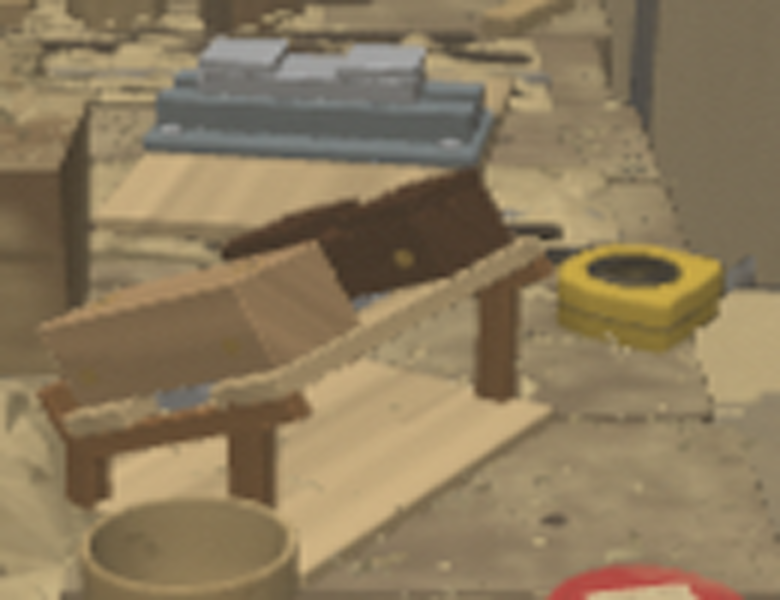

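The side view shows the slope rising to image left (world +x), with the pale packer nearest the camera. I'll make a fitting helper for coarse poses.

```bash
cat > h.py <<'E'
import numpy as np, cv2
from scipy.spatial.transform import Rotation as R
from scipy.optimize import least_squares
from workcell import ctrl
def proj(c,P):
    M=np.linalg.inv(c["world_from_camera"]); P=np.atleast_2d(P)
    q=P@M[:3,:3].T+M[:3,3]; k=c["camera_matrix"]
    return q[:,:2]/q[:,2:]*[k[0,0],k[1,1]]+[k[0,2],k[1,2]]
def snap(n,f):
    c=ctrl.calibration(n); im=ctrl.snapshot(n)[:,:,::-1].copy(); cv2.imwrite(f"pics/{f}.png",im)
    np.savez(f"pics/{f}.npz",**c); return c,im
def load(f):
    return dict(np.load(f"pics/{f}.npz")), cv2.imread(f"pics/{f}.png")
def fit(fun,obs,x0):
    """obs list of (cal, key, px) ; fun(params,key)->world pt"""
    def res(p): return np.concatenate([proj(c,fun(p,k))[0]-px for c,k,px in obs])
    r=least_squares(res,x0,loss='soft_l1',f_scale=2.,x_scale='jac'); return r.x,res(r.x).reshape(-1,2)
def state():
    s=ctrl.state()
    # tool axes: columns
    Rt=R.from_euler('xyz',s['eef_rot'],degrees=True).as_matrix()
    return s,Rt
def move(tp,tR):
    """shift (cm, tool axes) and rotvec (tool axes) to reach TCP tp with rotation tR"""
    s,Rt=state()
    d=Rt.T@(np.array(tp)-s['position'])*100
    rv=R.from_matrix(Rt.T@tR).as_rotvec()
    print("t %.2f pos"%s['t'],s['position'].round(4),"shift cm",d.round(2),"rot",rv.round(3),"deg",np.degrees(np.linalg.norm(rv)).round(1),"F",s['ft_force'].round(1),"T",s['wrist_torque'].round(2),"w",round(s['gripper_width'],4))
    return d,rv
def packR(yaw,pitch=0): # packer rotation, pitch about y negative -> +x up
    return R.from_euler('ZY',[yaw,-pitch],degrees=True).as_matrix()
TP=np.array([[0,0,-1],[1,0,0],[0,-1,0]]).astype(float) # columns: tool x=+yp, tool y=-zp, tool z=-xp
E
python3 - <<'E'
from h import *
ct=ctrl.calibration("top"); cs=ctrl.calibration("side")
T=lambda x,y:np.array([270+x/6,125+y/6]); S=lambda x,y:np.array([180+x/6,145+y/4.8])
# p: x,y,z(bottom of grey),yaw,s
def f(p,k):
    v=np.array(k[:3],float)*1e-3
    if len(k)>3: v[0]+=p[4]
    c,s=np.cos(p[3]),np.sin(p[3]); return np.array([p[0]+c*v[0]-s*v[1],p[1]+s*v[0]+c*v[1],p[2]+v[2]])
o=[(ct,(55,22,58,1),T(335,115)),(ct,(55,-22,58,1),T(425,122)),(ct,(-55,-22,58,1),T(390,352)),(ct,(-55,22,58,1),T(303,347)),
(ct,(85,42,0),T(285,75)),(ct,(85,-42,0),T(450,97)),(ct,(-85,-42,0),T(405,435)),(ct,(-85,42,0),T(238,412)),
(cs,(85,42,0),S(145,150)),(cs,(-85,42,0),S(465,164)),(cs,(55,22,58,1),S(200,77)),(cs,(-55,22,58,1),S(422,80)),(cs,(-55,-22,58,1),S(412,45)),(cs,(55,-22,58,1),S(210,38))]
p,r=fit(f,o,[0.45,-.02,.05,-.14,0]); print(p.round(4),np.degrees(p[3])); print(r.round(1).tolist())
# packers: p x,y,z, yaw, pitch28 ; dark & pale in top and side
T=lambda x,y:np.array([165+x/7,125+y/6])
def g(p,k):
    return p[:3]+packR(np.degrees(p[3]),28)@(np.array(k)*1e-3)
for name,o in (("dark",[(ct,(50,50/2,20),T(437,183)),(ct,(50,-25,20),T(532,243)),(ct,(-50,25,20),T(303,345)),(ct,(-50,25,-20),T(303,358)),(ct,(-50,-25,-20),T(388,410)),
   (cs,(-50,25,20),S(472,170)),(cs,(-50,25,-20),S(508,245))]),
  ("pale",[(ct,(50,25,20),T(220,70)),(ct,(50,-25,20),T(318,128)),(ct,(-50,-25,20),T(190,258)),(ct,(-50,25,20),T(85,205)),(ct,(-50,-25,-20),T(178,290)),
   (cs,(-50,25,20),S(235,290)),(cs,(-50,-25,20),S(322,243)),(cs,(50,25,20),S(42,328)),(cs,(-50,-25,-20),S(360,320)),(cs,(-50,25,-20),S(275,395))])):
    p,r=fit(g,o,[0.48,.25,.1,-.6]); print(name,p.round(4),np.degrees(p[3])); print(r.round(1).tolist())
E
```

```text
[ 0.5226 -0.0933  0.0242 -0.143   0.0038] -8.195061303906403
[[-0.2, -0.2], [0.1, 0.7], [1.0, 0.5], [0.1, -0.8], [-0.5, -0.3], [-0.0, -0.2], [0.1, 0.0], [-0.1, 0.0], [-1.2, 1.4], [1.6, 1.9], [-0.8, -3.3], [-1.4, -1.9], [2.1, 0.7], [0.6, 0.2]]
dark [ 0.4896  0.2037  0.1515 -0.5981] -34.268607669794775
[[-3.2, 2.8], [-1.0, 3.4], [-1.4, 4.7], [3.4, -2.4], [6.2, -1.1], [-0.4, 1.1], [-13.9, -1.7]]
pale [ 0.5593  0.2847  0.1294 -0.7181] -41.14198975066239
[[-0.3, -3.1], [-0.2, -0.6], [-1.5, 4.2], [-0.1, 1.2], [6.0, -5.1], [1.8, 2.6], [4.3, 4.3], [2.8, -38.6], [-8.6, 0.8], [-11.2, -6.5]]
```

The end faces visible from above show that the rack's high side faces the robot, so rack yaw is about 145°. Refitting the packers.

```bash
sed -i 's/^TP=.*/TP=np.array([[0,0,1],[-1,0,0],[0,-1,0]]).astype(float) # tool x=-yp, y=-zp, z=+xp/' h.py; python3 - <<'E'
from h import *
ct=ctrl.calibration("top"); cs=ctrl.calibration("side")
S=lambda x,y:np.array([180+x/6,145+y/4.8])
T=lambda x,y:np.array([165+x/7,125+y/6])
def g(p,k):
    return p[:3]+packR(np.degrees(p[3]),28)@(np.array(k)*1e-3)
for name,o in (("dark",[(ct,(-50,-25,20),T(437,183)),(ct,(-50,25,20),T(532,243)),(ct,(50,-25,-20),T(303,358)),(ct,(50,25,-20),T(388,410)),
   (cs,(50,-25,20),S(472,170)),(cs,(50,-25,-20),S(508,245)),(cs,(-50,-25,20),S(225,245))]),
  ("pale",[(ct,(-50,-25,20),T(220,70)),(ct,(-50,25,20),T(318,128)),(ct,(50,25,20),T(190,258)),(ct,(50,-25,20),T(85,205)),(ct,(50,25,-20),T(178,290)),
   (cs,(50,-25,20),S(235,290)),(cs,(50,25,20),S(322,243)),(cs,(-50,-25,20),S(42,328)),(cs,(50,25,-20),S(360,320)),(cs,(50,-25,-20),S(272,395))])):
    p,r=fit(g,o,[0.48,.25,.1,2.5]); print(name,p.round(4),np.degrees(p[3])); print(r.round(1).tolist())
    # tool target for looking
    Rp=packR(np.degrees(p[3]),28); print("TCP goal", (p[:3]+Rp@np.array([0,0,.12])).round(3), (Rp@TP).round(2).tolist())
E
```

```text
dark [0.4897 0.2087 0.1029 2.6552] 152.13311015531778
[[-2.0, 0.9], [0.2, -1.0], [-0.8, 5.1], [3.0, 4.7], [-5.6, 0.4], [-4.2, 1.3], [1.0, -3.6]]
TCP goal [0.539 0.182 0.209] [[0.47, -0.42, -0.78], [0.88, 0.22, 0.41], [0.0, -0.88, 0.47]]
pale [0.5542 0.2974 0.0889 2.5307] 145.00116973311162
[[0.6, -1.7], [1.0, -1.5], [-0.3, 0.7], [-0.2, -0.7], [-0.9, 2.0], [-0.6, -0.6], [0.0, 0.6], [-0.7, 0.7], [1.0, 2.2], [1.1, -3.9]]
TCP goal [0.6   0.265 0.195] [[0.57, -0.38, -0.72], [0.82, 0.27, 0.51], [0.0, -0.88, 0.47]]
```

```bash
python3 - <<'E'
from h import *
Rp=packR(145,28); d,rv=move(np.array([.515,.245,.1])+Rp@[0,0,.13],Rp@TP)
for i in (4,8,12): print((d*i/12).round(1))
E
```

```text
t 0.15 pos [0.1713 0.6265 0.2305] shift cm [-29.79   1.61 -48.96] rot [ 0.484  0.337 -0.086] deg 34.1 F [ 0.1 -1.   0.4] T [-0.03 -0.01  0.04] w 0.0851
[ -9.9   0.5 -16.3]
[-19.9   1.1 -32.6]
[-29.8   1.6 -49. ]
```

>>> carry_out(steps=[[[-2.5,0,-4.2],[0.03,0.02,-0.01]],[[-5,0,-8.3],[0.08,0.06,-0.02]],[[-7.5,0,-12.5],[0.14,0.1,-0.03]],[[-10,0,-16.5],[0.2,0.14,-0.04]],[[-12.5,0,-20.5],[0.26,0.18,-0.05]],[[-15,0.3,-24.7],[0.32,0.22,-0.06]],[[-17.5,0.6,-28.8],[0.38,0.26,-0.07]],[[-20,0.9,-33],[0.44,0.3,-0.08]],[[-22.5,1.2,-37],[0.48,0.34,-0.086]],[[-25,1.4,-41],[0.484,0.337,-0.086]],[[-27.5,1.6,-45],[0.484,0.337,-0.086]],[[-29.8,1.6,-49],[0.484,0.337,-0.086]]], grip=8.54, force=60)

```text
t: 1.35
position: [0.5663, 0.2075, 0.2141]
eef_rot: [-62.0, 0.1, 54.9]
ft_force: [-0.5, 1.5, 0.0]
gripper_width: 0.0856
```

```bash
python3 - <<'E'
from h import *
snap("wrist","w1")
c,im=snap("wrist","w1")
cv2.imwrite("pics/w1b.png",cv2.resize(im,(800,600),interpolation=cv2.INTER_CUBIC))
print(ctrl.state()['qd'].round(1))
E
```

```text
[-2.8 -1.8 -4.1  4.1 -3.  -0.8 -1.9]
```

View pics/w1b.png

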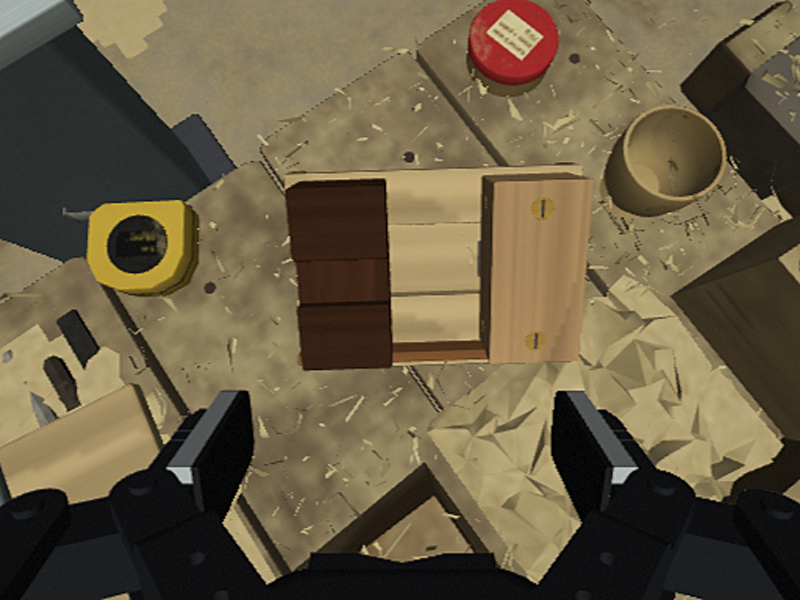

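The wrist view shows the dark packer at about (343,275) and the pale at about (535,270) in the 800 px picture, with the notch and screws clear. Cropping for corners.

```bash
python3 - <<'E'
from h import *
c,im=load("w1")
cv2.imwrite("pics/w1d.png",cv2.resize(im[105:245,178:258],None,fx=4.2,fy=4.2,interpolation=cv2.INTER_CUBIC)) 
cv2.imwrite("pics/w1p.png",cv2.resize(im[105:245,300:385],None,fx=4.2,fy=4.2,interpolation=cv2.INTER_CUBIC)) 
E
```

```text
(no output)
```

View pics/w1d.png

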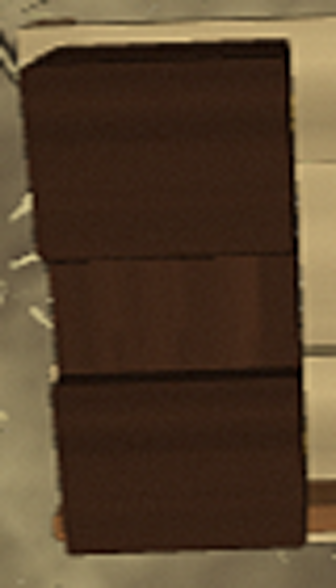

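View pics/w1p.png

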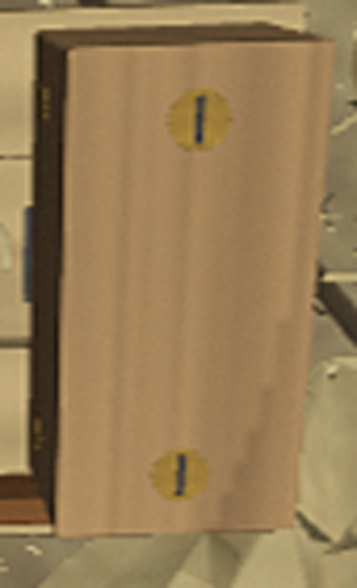

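```bash
python3 - <<'E'
from h import *
c,im=load("w1")
D=lambda x,y:np.array([178+x/4.2-.4,105+y/4.2-.4]); P=lambda x,y:np.array([300+x/4.2-.4,105+y/4.2-.4])
def g(p,k): return p[:3]+packR(np.degrees(p[3]),28)@(np.array(k)*1e-3)
od=[(c,(50,25,20),D(24,70)),(c,(50,-25,20),D(289,60)),(c,(-50,25,20),D(68,552)),(c,(-50,-25,20),D(305,546)),(c,(12.5,25,20),D(44,262)),(c,(12.5,-25,20),D(295,254)),(c,(-12.5,25,20),D(58,380)),(c,(-12.5,-25,20),D(299,372))]
op=[(c,(50,25,20),P(69,47)),(c,(50,-25,20),P(333,41)),(c,(-50,-25,20),P(296,528)),(c,(-50,25,20),P(57,536)),(c,(50,25,-20),P(38,32))]
for n,o in (("dark",od),("pale",op)):
    p,r=fit(g,o,[0.5,.25,.1,2.53]); print(n,p.round(4),np.degrees(p[3]).round(2)); print(r.round(1).tolist())
E
```

```text
dark [0.4991 0.2114 0.085  2.5482] 146.0
[[0.1, -0.3], [0.0, 0.3], [0.4, -0.6], [0.3, -0.7], [-0.4, -0.0], [0.2, 0.2], [-1.0, 0.4], [0.3, 0.6]]
pale [0.5579 0.2986 0.087  2.5517] 146.2
[[0.1, 0.5], [0.7, -0.0], [-0.2, -0.1], [0.0, -0.2], [-0.6, -0.2]]
```

```bash
python3 - <<'E'
from h import *
Rp=packR(146,28); m=np.array([.4991,.2114,.085])
for h in (.07,.003): d,rv=move(m+Rp@[0,0,h-.019],Rp@TP)
E
```

```text
t 1.45 pos [0.5706 0.2013 0.2127] shift cm [-3.26  9.19 -0.31] rot [ 0.005 -0.027  0.011] deg 1.7 F [-0.1 -1.2 -0.3] T [-0.29 -0.42  0.01] w 0.0855
t 1.45 pos [0.5706 0.2013 0.2127] shift cm [-3.33 15.89 -0.28] rot [ 0.005 -0.027  0.011] deg 1.7 F [-0.1 -1.2 -0.3] T [-0.29 -0.42  0.01] w 0.0855
```

>>> carry_out(steps=[[[-2,3,-0.2],[0.005,-0.027,0.011]],[[-3.3,6,-0.3],[0.005,-0.027,0.011]],[[-3.3,9.2,-0.3],[0.005,-0.027,0.011]],[[-3.3,9.2,-0.3],[0.005,-0.027,0.011]],[[-3.3,9.2,-0.3],[0.005,-0.027,0.011]]])

```text
t: 1.95
position: [0.5185, 0.1981, 0.1303]
eef_rot: [-61.9, 0.0, 56.0]
ft_force: [0.1, -0.5, 1.3]
gripper_width: 0.0854
```

```bash
python3 - <<'E'
from h import *
c,im=snap("wrist","w2")
Rp=packR(146,28); m=np.array([.4991,.2114,.085])
d,rv=move(m+Rp@[0,0,.003-.019],Rp@TP)
for k in [(50,25,20),(50,-25,20),(-50,-25,20),(-50,25,20)]:
    u=proj(c,m+Rp@(np.array(k)*1e-3))[0]; cv2.drawMarker(im,tuple(u.round().astype(int).tolist()),(0,255,0),cv2.MARKER_CROSS,9,1)
cv2.imwrite("pics/w2b.png",cv2.resize(im,(800,600),interpolation=cv2.INTER_CUBIC))
E
```

```text
t 2.00 pos [0.5198 0.198  0.1311] shift cm [-0.06  6.82  0.02] rot [0.001 0.001 0.001] deg 0.1 F [ 0.5 -0.3 -0.3] T [-0.28 -0.44 -0.02] w 0.0853
```

View pics/w2b.png

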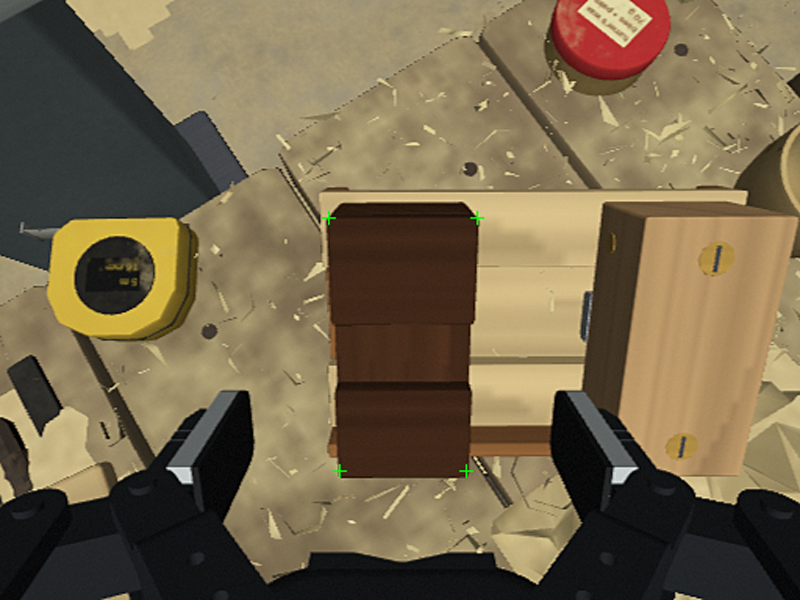

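The dark packer lies centred between the open fingers at (403, 340), and the predicted corners match within about 4 px. Descending now.

>>> carry_out(steps=[[[0,2.5,0],[0,0,0]],[[0,4.5,0],[0,0,0]],[[-0.05,6,0],[0,0,0]],[[-0.05,6.7,0],[0,0,0]],[[-0.05,6.7,0],[0,0,0]],[[-0.05,6.7,0],[0,0,0]]])

```text
t: 2.6
position: [0.4951, 0.2152, 0.073]
eef_rot: [-62.2, -0.1, 56.0]
ft_force: [0.4, 0.3, 0.2]
gripper_width: 0.0856
```

```bash
python3 - <<'E'
from h import *
c,im=snap("wrist","w3")
Rp=packR(146,28); m=np.array([.4991,.2114,.085])
d,rv=move(m+Rp@[0,0,.003-.019],Rp@TP)
cv2.imwrite("pics/w3b.png",cv2.resize(im,(800,600),interpolation=cv2.INTER_CUBIC))
E
```

```text
t 2.65 pos [0.4952 0.2151 0.073 ] shift cm [-0.09  0.29  0.09] rot [0.003 0.001 0.003] deg 0.2 F [-0.2 -0.2 -0.8] T [-0.29 -0.39  0.03] w 0.0853
```

View pics/w3b.png

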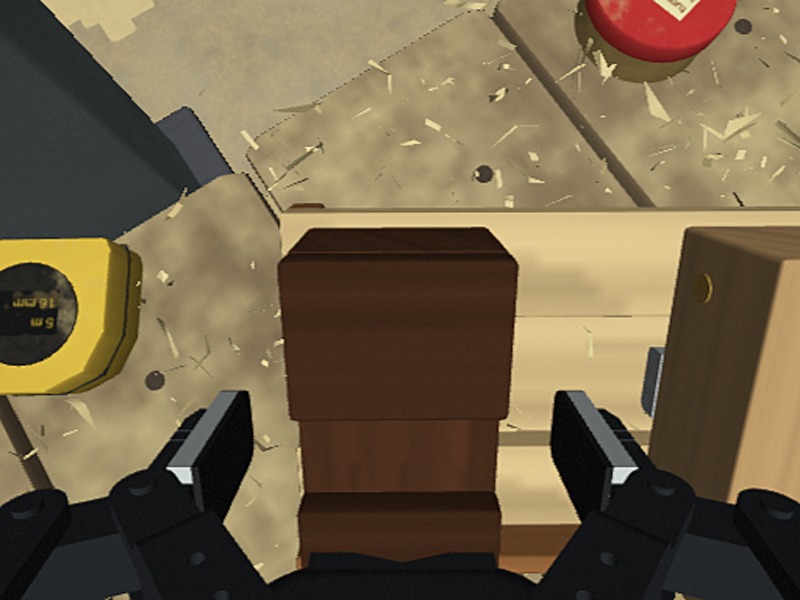

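>>> carry_out(steps=[[[0,0,0],[0,0,0]],[[0,0,0],[0,0,0]],[[0,0,0],[0,0,0]],[[0,0,0],[0,0,0]],[[0,0,0],[0,0,0]],[[0,0,0],[0,0,0]]], grip=4, force=80)

```text
t: 3.25
position: [0.4965, 0.2148, 0.0735]
eef_rot: [-62.3, -0.2, 55.9]
ft_force: [3.0, -2.3, 5.0]
gripper_width: 0.049
```

```bash
python3 - <<'E'
from h import *
c,im=snap("wrist","w4")
Rp=packR(146,28); m=np.array([.4991,.2114,.085])
d,rv=move(m+Rp@[0,0,.003-.019],Rp@TP)
cv2.imwrite("pics/w4b.png",cv2.resize(im,(800,600),interpolation=cv2.INTER_CUBIC))
E
```

```text
t 3.30 pos [0.4965 0.2148 0.0735] shift cm [-0.14  0.4   0.18] rot [0.005 0.001 0.004] deg 0.4 F [ 4.2 -1.6  6. ] T [-0.47 -0.52  0.07] w 0.0489
```

View pics/w4b.png

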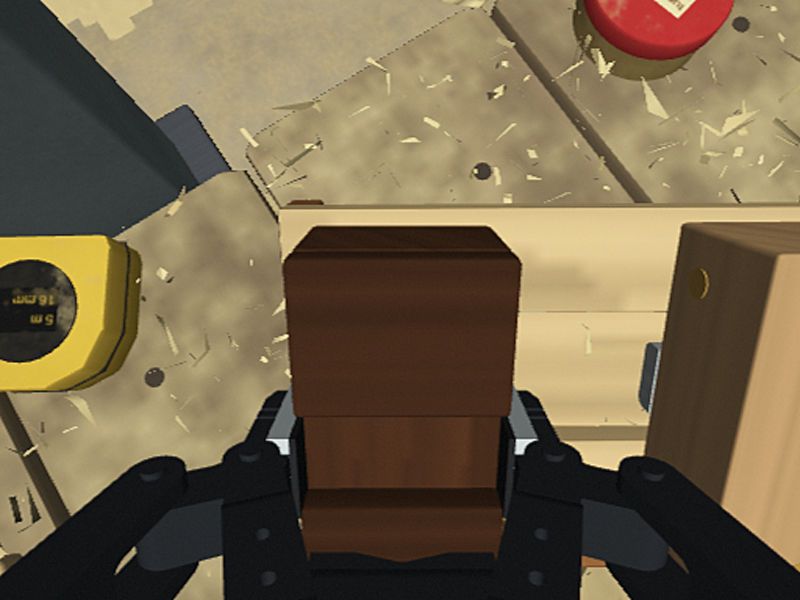

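>>> carry_out(steps=[[[0,-1.5,0],[0,0,0]],[[0,-3.5,0],[0,0,0]],[[0,-6,0],[0,0,0]],[[0,-9,0],[0,0,0]],[[0,-9,0],[0,0,0]],[[0,-9,0],[0,0,0]],[[0,-9,0],[0,0,0]]])

```text
t: 4.0
position: [0.5291, 0.1913, 0.1518]
eef_rot: [-62.1, -0.1, 56.0]
ft_force: [-0.8, -0.4, -3.3]
gripper_width: 0.0488
```

```bash
python3 - <<'E'
from h import *
s,Rt=state()
c,im=snap("wrist","w5"); print(s['position'],s['eef_rot'],s['ft_force'],s['wrist_torque'],s['gripper_width'])
np.savez("pics/w5s.npz",p=s['position'],R=Rt)
cv2.imwrite("pics/w5b.png",cv2.resize(im[150:384,150:370],None,fx=3.2,fy=2.56,interpolation=cv2.INTER_CUBIC))
E
```

```text
[0.52908613 0.19130037 0.15180708] [-62.12899788  -0.0952006   55.98110676] [-0.76457171 -0.36209558 -3.3160813 ] [-0.49115405 -0.70494426  0.03501584] 0.04881691118088215
```

View pics/w5b.png

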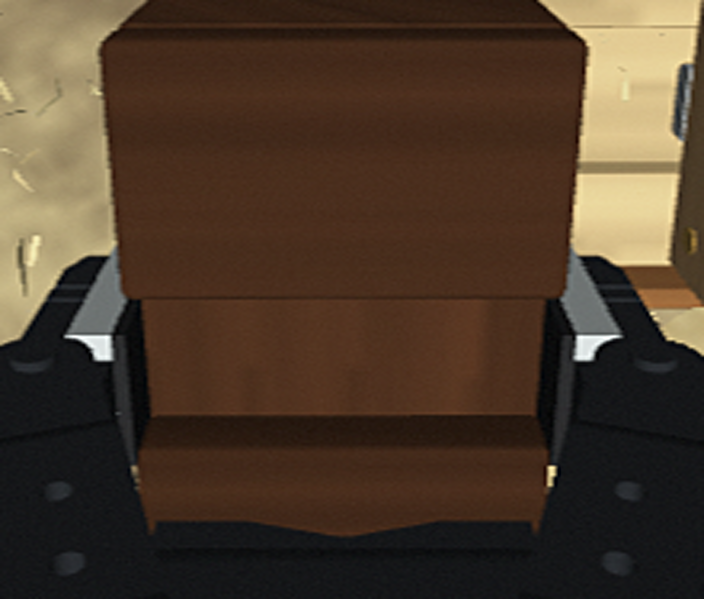

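```bash
python3 - <<'E'
from h import *
c,im=load("w5"); s=np.load("pics/w5s.npz"); tp,Rt=s['p'],s['R']
C=lambda x,y:np.array([150+x/3.2-.3,150+y/2.56-.3])
def g(p,k): # packer mid in tool frame (mm); pitch about yp, yaw about zp
    Rr=TP.T@R.from_euler('ZY',[p[3],p[4]]).as_matrix()
    return tp+Rt@(p[:3]*1e-3+Rr@(np.array(k)*1e-3))
o=[(c,(50,25,20),C(101,38)),(c,(50,-25,20),C(587,38)),(c,(12.5,25,20),C(122,297)),(c,(12.5,-25,20),C(569,297)),(c,(-12.5,25,20),C(139,447)),(c,(-12.5,-25,20),C(549,447)),(c,(-12.5,25,11),C(147,415)),(c,(-12.5,-25,11),C(541,415))]
p,r=fit(g,o,[0,-19,0,0,0]); print(p[:3].round(1),np.degrees(p[3:]).round(2)); print(r.round(1).tolist())
E
```

```text
[  0.1 -17.1   1.1] [0.03 2.03]
[[0.6, -0.3], [-0.3, -0.3], [0.4, 0.5], [-1.1, 0.5], [-1.2, 0.9], [1.5, 0.9], [0.5, -1.3], [-0.2, -1.3]]
```

```bash
python3 - <<'E'
from h import *
Rp=packR(171.8,0); d,rv=move(np.array([.5226,-.0933,.21])+Rp@[-.06,0,0],Rp@TP)
E
```

```text
t 4.05 pos [0.529  0.1914 0.1517] shift cm [-21.34 -14.91 -15.64] rot [-0.478 -0.441  0.111] deg 37.8 F [-0.6 -0.2 -3.9] T [-0.48 -0.68 -0.02] w 0.0484
```

>>> carry_out(steps=[[[-2,-2,-1.5],[-0.04,-0.04,0.01]],[[-5,-4,-3.7],[-0.1,-0.09,0.02]],[[-8,-6,-6],[-0.17,-0.15,0.04]],[[-11,-8,-8.2],[-0.24,-0.22,0.055]],[[-14,-10,-10.4],[-0.31,-0.29,0.07]],[[-17,-12,-12.5],[-0.38,-0.35,0.09]],[[-19.5,-13.7,-14.3],[-0.44,-0.41,0.1]],[[-21.3,-14.9,-15.6],[-0.478,-0.441,0.111]],[[-21.3,-14.9,-15.6],[-0.478,-0.441,0.111]],[[-21.3,-14.9,-15.6],[-0.478,-0.441,0.111]],[[-21.3,-14.9,-15.6],[-0.478,-0.441,0.111]],[[-21.3,-14.9,-15.6],[-0.478,-0.441,0.111]]])

```text
t: 5.25
position: [0.5815, -0.0994, 0.2093]
eef_rot: [-89.9, -0.1, 81.9]
ft_force: [0.5, -0.1, -3.5]
gripper_width: 0.0488
```

```bash
python3 - <<'E'
from h import *
s,Rt=state()
c,im=snap("wrist","w6"); print(s['position'],s['eef_rot'],s['ft_force'],s['wrist_torque'],s['gripper_width'],s['qd'].round(1))
np.savez("pics/w6s.npz",p=s['position'],R=Rt)
cv2.imwrite("pics/w6b.png",cv2.resize(im,(800,600),interpolation=cv2.INTER_CUBIC))
E
```

```text
[ 0.58154823 -0.09944513  0.20925542] [-8.98869397e+01 -6.08793959e-02  8.19219550e+01] [ 0.50978489 -0.12149098 -3.51631257] [ 0.00419872  0.0039421  -0.04789147] 0.04882867580630599 [ 0.  -0.2  0.3 -0.3  0.2 -0.1  0.1]
```

View pics/w6b.png

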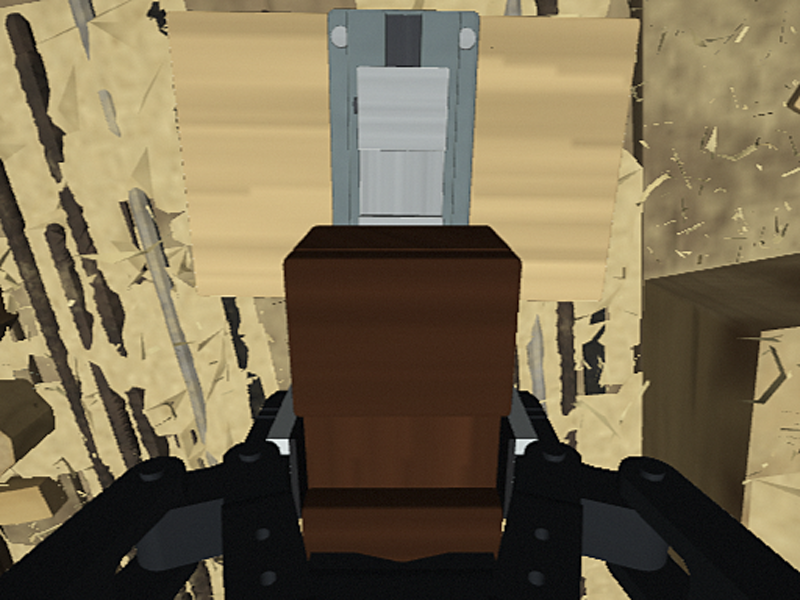

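The wrist view shows the shoe above the held dark packer, with its notch between rows 150 and 216 of the 800×600 picture. I'll enlarge it to fit the base.

```bash
python3 - <<'E'
from h import *
c,im=load("w6")
cv2.imwrite("pics/w6c.png",cv2.resize(im[0:150,205:313],None,fx=4,fy=4,interpolation=cv2.INTER_CUBIC))
E
```

```text
(no output)
```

View pics/w6c.png

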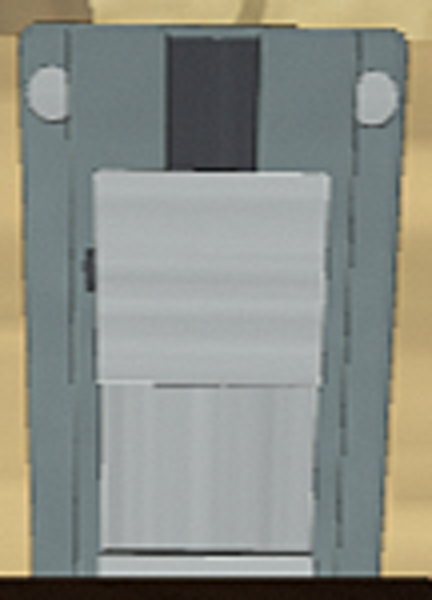

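```bash
python3 - <<'E'
from h import *
c,im=load("w6")
C=lambda x,y:np.array([205+x/4-.4,y/4-.4])
def f(p,k): return p[:3]+packR(np.degrees(p[3]))@(np.array(k)*1e-3)
o=[(c,(55,22,0),C(95,173)),(c,(55,-22,0),C(331,174)),(c,(16.5,22,0),C(98,383)),(c,(16.5,-22,0),C(321,384)),(c,(-16.5,22,0),C(99,557)),(c,(-16.5,-22,0),C(312,556))]
p,r=fit(f,o,[.52,-.09,.08,3.0]); print(p.round(4),np.degrees(p[3])); print(r.round(1).tolist())
# fixed z alternatives
for z in (.080,.083,.086):
    q,r=fit(lambda a,k:f(np.r_[a[:2],z,a[2]],k),o,[.52,-.09,3.0]); print(z,q.round(4),np.degrees(q[2]).round(2),np.abs(r).mean().round(2))
E
```

```text
[ 0.5296 -0.0924  0.0821  2.9875] 171.1731953583163
[[-0.1, -0.5], [-0.4, 0.1], [-0.2, 0.4], [0.1, 0.9], [0.0, -1.0], [0.8, -0.0]]
0.08 [ 0.5296 -0.0924  2.9873] 171.16 0.44
0.083 [ 0.5296 -0.0924  2.9876] 171.18 0.41
0.086 [ 0.5296 -0.0924  2.9877] 171.18 0.63
```

```bash
python3 - <<'E'
from h import *
c,im=load("w6")
cv2.imwrite("pics/w6d.png",cv2.resize(im[135:370,170:345],None,fx=4,fy=2.5,interpolation=cv2.INTER_CUBIC))
c,im=snap("side","s6")
cv2.imwrite("pics/s6c.png",cv2.resize(im[90:200,170:290],None,fx=6,fy=5,interpolation=cv2.INTER_CUBIC))
E
```

```text
(no output)
```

View pics/w6d.png

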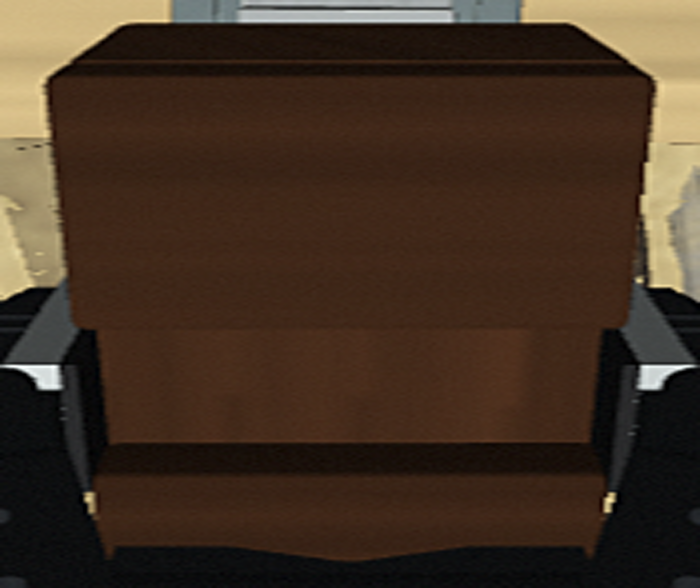

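View pics/s6c.png

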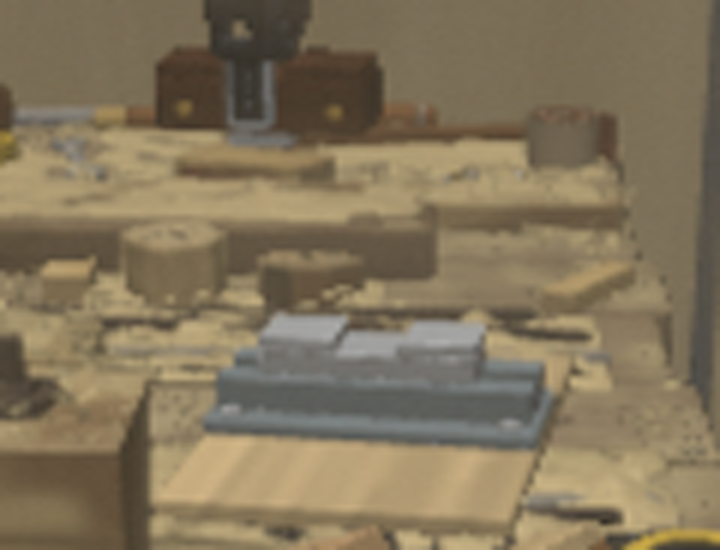

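```bash
python3 - <<'E'
from h import *
c,im=load("w6"); s=np.load("pics/w6s.npz"); tp,Rt=s['p'],s['R']
C=lambda x,y:np.array([170+x/4-.4,135+y/2.5-.3])
def g(p,k):
    Rr=TP.T@R.from_euler('ZY',[p[3],p[4]]).as_matrix()
    return tp+Rt@(p[:3]*1e-3+Rr@(np.array(k)*1e-3))
o=[(c,(50,25,20),C(47,70)),(c,(50,-25,20),C(656,70)),(c,(12.5,25,20),C(73,327)),(c,(12.5,-25,20),C(628,327)),(c,(-12.5,25,20),C(97,474)),(c,(-12.5,-25,20),C(603,474)),(c,(-12.5,25,11),C(105,443)),(c,(-12.5,-25,11),C(592,443)),(c,(50,25,-20),C(122,22)),(c,(50,-25,-20),C(578,22))]
p,r=fit(g,o,[0,-19,0,0,0]); print(p[:3].round(1),np.degrees(p[3:]).round(2)); print(r.round(1).tolist())
p,r=fit(lambda a,k:g(np.r_[a,0],k),o,[0,-19,0,0]); print(p[:3].round(1),np.degrees(p[3:]).round(2)); print(r.round(1).tolist())
cs,im=load("s6")
S=lambda x,y:np.array([170+x/6,90+y/5])
for pit in (-2,0,2):
    Rr=TP.T@R.from_euler('ZY',[0,np.radians(pit)]).as_matrix()
    pts=[tp+Rt@(np.array([0.1,-17.,1])*1e-3+Rr@(np.array(k)*1e-3)) for k in [(50,-25,-20),(-50,-25,-20),(50,-25,20),(-50,-25,20)]]
    print(pit,[( (u-[170,90])*[6,5]).round(0).tolist() for u in proj(cs,np.array(pts))])
E
```

```text
[ -0.1 -17.5   2.5] [-0.07  1.19]
[[-0.6, 0.2], [0.3, 0.4], [-0.4, 0.1], [0.2, 0.3], [-2.6, 0.1], [2.4, 0.3], [-0.4, -2.5], [0.9, -2.3], [0.6, 0.8], [-0.4, 1.0]]
[ -0.2 -17.2   2.7] [-0.07]
[[-1.1, 1.4], [0.7, 1.6], [-0.4, 0.6], [0.2, 0.8], [-2.3, -0.4], [2.1, -0.2], [-0.2, -3.3], [0.7, -3.1], [0.3, -0.3], [-0.1, -0.1]]
-2 [[353.0, 137.0], [147.0, 136.0], [349.0, 67.0], [140.0, 66.0]]
0 [[351.0, 140.0], [145.0, 133.0], [350.0, 70.0], [141.0, 63.0]]
2 [[350.0, 143.0], [144.0, 129.0], [352.0, 73.0], [143.0, 60.0]]
```

```bash
cat >> h.py <<'E'
G=np.array([0,-.0173,.002]); SH=np.array([.5296,-.0924,.0821]); YB=171.4
def togo(zmid,dx=0,dy=0,yaw=YB,g=None):
    Rp=packR(yaw); m=np.array([SH[0],SH[1],zmid])+Rp@[dx,dy,0]
    Rt=Rp@TP; return move(m-Rt@(G if g is None else g),Rt)
def mid(g=None):
    s,Rt=state(); m=s['position']+Rt@(G if g is None else g); e=packR(YB).T@(m-SH); print("mid rel shoe(mm)",(e*1e3).round(1),"F",s['ft_force'].round(1),"T",s['wrist_torque'].round(2),"rot",s['eef_rot'].round(2),"t",round(s['t'],2),"w",round(s['gripper_width'],4)); return e
E
python3 -c "
from h import *
mid();togo(.135)"
```

```text
mid rel shoe(mm) [-50.8  -0.2 144.8] F [ 0.3  0.1 -4.4] T [-0.    0.03  0.05] rot [-8.994e+01 -4.000e-02  8.189e+01] t 5.35 w 0.0489
t 5.35 pos [ 0.5818 -0.1     0.2096] shift cm [0.01 9.2  5.07] rot [-0.001  0.009  0.001] deg 0.5 F [ 0.3  0.1 -4.4] T [-0.    0.03  0.05] w 0.0489
```

>>> carry_out(steps=[[[0,1.5,1.5],[0,0.005,0]],[[0,4,3.5],[0,0.009,0]],[[0,6.5,5],[0,0.009,0]],[[0,8.5,5.1],[0,0.009,0]],[[0,9.2,5.1],[0,0.009,0]],[[0,9.2,5.1],[0,0.009,0]],[[0,9.2,5.1],[0,0.009,0]]])

```text
t: 6.05
position: [0.5325, -0.0926, 0.1185]
eef_rot: [-90.0, -0.0, 81.4]
ft_force: [0.3, -0.1, -2.7]
gripper_width: 0.0487
```

```bash
python3 - <<'E'
from h import *
mid();togo(.113)
c,im=snap("wrist","w7"); cv2.imwrite("pics/w7b.png",cv2.resize(im,(800,600),interpolation=cv2.INTER_CUBIC))
c,im=snap("side","s7"); cv2.imwrite("pics/s7c.png",cv2.resize(im[100:190,190:290],None,fx=6,fy=6,interpolation=cv2.INTER_CUBIC))
E
```

```text
mid rel shoe(mm) [-0.9 -0.2 53.7] F [ 0.3 -0.1 -2.7] T [-0.07  0.01  0.  ] rot [-9.003e+01 -5.000e-02  8.140e+01] t 6.05 w 0.0487
t 6.05 pos [ 0.5325 -0.0926  0.1185] shift cm [-0.02  2.28  0.09] rot [0.    0.    0.001] deg 0.1 F [ 0.3 -0.1 -2.7] T [-0.07  0.01  0.  ] w 0.0487
```

View pics/w7b.png

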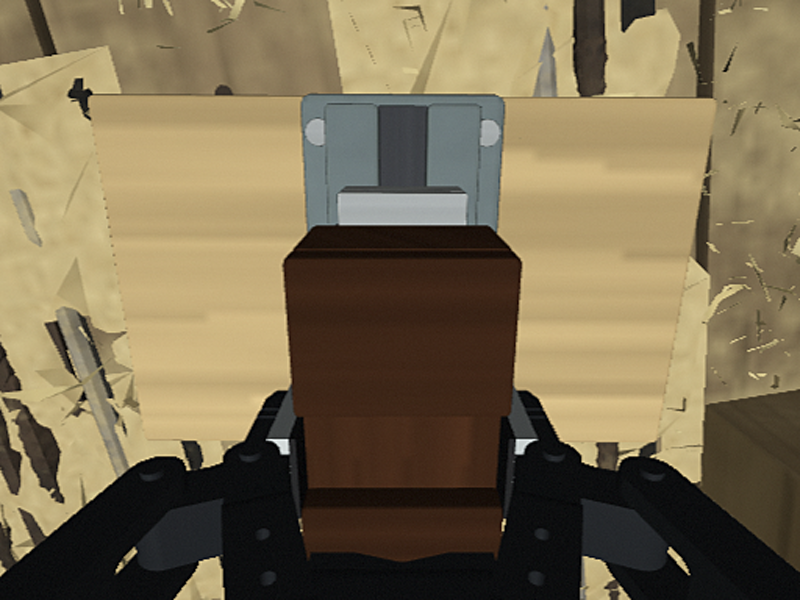

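View pics/s7c.png

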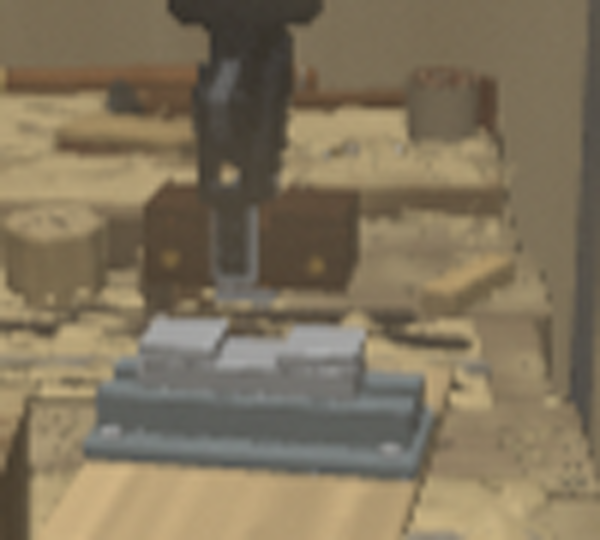

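>>> carry_out(steps=[[[0,1,0.05],[0,0,0]],[[-0.02,1.8,0.1],[0,0,0]],[[-0.02,2.3,0.1],[0,0,0]],[[-0.02,2.5,0.1],[0,0,0]],[[-0.02,2.5,0.1],[0,0,0]],[[-0.02,2.5,0.1],[0,0,0]]])

```text
t: 6.75
position: [0.5318, -0.0928, 0.0938]
eef_rot: [-90.1, -0.0, 81.4]
ft_force: [0.5, 0.1, -2.9]
gripper_width: 0.0488
```

```bash
python3 -c "
from h import *
mid();togo(.102)"
```

```text
mid rel shoe(mm) [-0.2  0.1 29. ] F [ 0.5  0.1 -2.9] T [ 0.02  0.03 -0.03] rot [-9.008e+01 -4.000e-02  8.139e+01] t 6.75 w 0.0488
t 6.75 pos [ 0.5318 -0.0928  0.0938] shift cm [0.01 0.91 0.02] rot [ 0.001 -0.     0.001] deg 0.1 F [ 0.5  0.1 -2.9] T [ 0.02  0.03 -0.03] w 0.0488
```

>>> carry_out(steps=[[[0,0.15,0],[0,0,0]],[[0,0.3,0],[0,0,0]],[[0,0.4,0],[0,0,0]],[[0,0.4,0],[0,0,0]],[[0,0.4,0],[0,0,0]]])

```text
t: 7.25
position: [0.5318, -0.0928, 0.0898]
eef_rot: [-90.1, -0.0, 81.4]
ft_force: [0.0, -0.8, -3.5]
gripper_width: 0.0488
```

```bash
python3 -c "
from h import *
mid();togo(.102)"
```

```text
mid rel shoe(mm) [-0.2  0.1 25. ] F [ 0.  -0.8 -3.5] T [ 0.01 -0.   -0.07] rot [-9.007e+01 -4.000e-02  8.139e+01] t 7.25 w 0.0488
t 7.25 pos [ 0.5318 -0.0928  0.0898] shift cm [0.01 0.51 0.02] rot [ 0.001 -0.     0.001] deg 0.1 F [ 0.  -0.8 -3.5] T [ 0.01 -0.   -0.07] w 0.0488
```

>>> carry_out(steps=[[[0,0.15,0],[0,0,0]],[[0,0.3,0],[0,0,0]],[[0,0.4,0],[0,0,0]],[[0,0.4,0],[0,0,0]],[[0,0.4,0],[0,0,0]]])

```text
t: 7.75
position: [0.5318, -0.0928, 0.0864]
eef_rot: [-90.1, -0.0, 81.4]
ft_force: [-4.2, 0.7, 5.1]
gripper_width: 0.049
```

```bash
python3 -c "
from h import *
mid();togo(.102)"
```

```text
mid rel shoe(mm) [-0.2  0.1 21.6] F [-4.2  0.7  5.1] T [0.2  0.49 0.09] rot [-9.008e+01 -3.000e-02  8.139e+01] t 7.75 w 0.049
t 7.75 pos [ 0.5318 -0.0928  0.0864] shift cm [0.01 0.17 0.02] rot [ 0.001 -0.     0.001] deg 0.1 F [-4.2  0.7  5.1] T [0.2  0.49 0.09] w 0.049
```

```bash
python3 - <<'E'
from h import *
c,im=snap("side","s8"); cv2.imwrite("pics/s8c.png",cv2.resize(im[100:190,190:290],None,fx=7,fy=6.6,interpolation=cv2.INTER_CUBIC))
E
```

```text
(no output)
```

View pics/s8c.png

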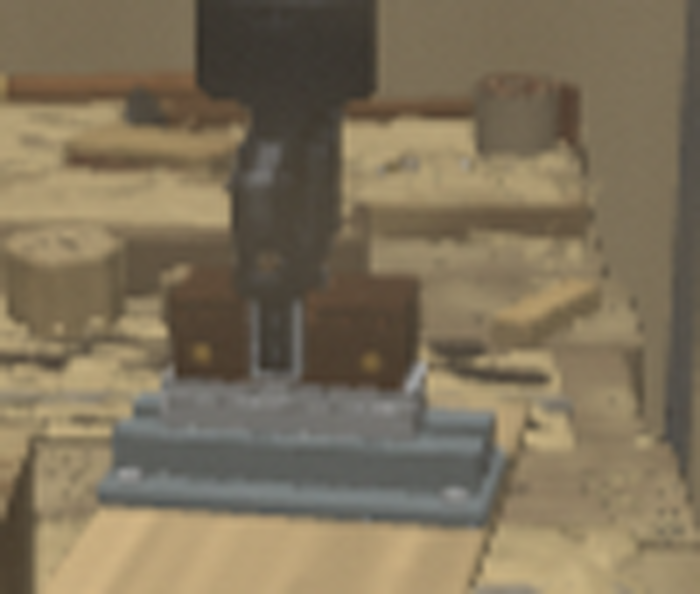

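The side view shows the dark packer's underside meeting the shoe's top at row ~380, so the key is in or nearly in. I'll press a little more to confirm.

>>> carry_out(steps=[[[0,0.1,0.03],[0,0,0]],[[0,0.15,0.05],[0,0,0]],[[0,0.15,0.05],[0,0,0]]])

```text
t: 8.1
position: [0.5318, -0.0928, 0.0863]
eef_rot: [-90.1, -0.0, 81.4]
ft_force: [-5.9, 0.4, 13.4]
gripper_width: 0.049
```

```bash
python3 -c "
from h import *
mid();togo(.102)"
```

```text
mid rel shoe(mm) [-0.2  0.1 21.5] F [-5.9  0.4 13.4] T [0.35 0.93 0.06] rot [-9.015e+01 -2.000e-02  8.138e+01] t 8.1 w 0.049
t 8.10 pos [ 0.5318 -0.0928  0.0863] shift cm [0.01 0.16 0.02] rot [ 0.003 -0.     0.   ] deg 0.2 F [-5.9  0.4 13.4] T [0.35 0.93 0.06] w 0.049
```

>>> carry_out(steps=[[[0,0.05,0.1],[0,0,0]],[[0,0.1,0.2],[0,0,0]],[[0,0.1,0.2],[0,0,0]],[[0,0.1,0.2],[0,0,0]]])

```text
t: 8.5
position: [0.5315, -0.0928, 0.0863]
eef_rot: [-90.3, -0.0, 81.4]
ft_force: [-0.8, -0.9, 5.9]
gripper_width: 0.0487
```

```bash
python3 -c "
from h import *
mid();togo(.102)"
```

```text
mid rel shoe(mm) [ 0.2  0.1 21.5] F [-0.8 -0.9  5.9] T [0.13 0.09 0.06] rot [-9.034e+01 -2.000e-02  8.137e+01] t 8.5 w 0.0487
t 8.50 pos [ 0.5315 -0.0928  0.0863] shift cm [ 0.01  0.16 -0.01] rot [ 0.006 -0.     0.   ] deg 0.3 F [-0.8 -0.9  5.9] T [0.13 0.09 0.06] w 0.0487
```

>>> carry_out(steps=[[[0,0,0],[0,0,0]],[[0,0,0],[0,0,0]],[[0,0,0],[0,0,0]],[[0,-0.5,0],[0,0,0]],[[0,-2,0],[0,0,0]],[[0,-4.5,0],[0,0,0]],[[0,-8,0],[0,0,0]],[[0,-11,0],[0,0,0]],[[0,-12,0],[0,0,0]],[[0,-12,0],[0,0,0]]], grip=8.5)

```text
t: 9.5
position: [0.532, -0.0929, 0.2082]
eef_rot: [-90.6, -0.0, 81.4]
ft_force: [0.4, 0.3, 0.2]
gripper_width: 0.0852
```

```bash
python3 - <<'E'
from h import *
mid()
c,im=snap("wrist","w9"); cv2.imwrite("pics/w9b.png",cv2.resize(im,(800,600),interpolation=cv2.INTER_CUBIC))
c,im=snap("side","s9"); cv2.imwrite("pics/s9c.png",cv2.resize(im[100:190,190:290],None,fx=7,fy=6.6,interpolation=cv2.INTER_CUBIC))
E
```

```text
mid rel shoe(mm) [ -0.2   0.2 143.3] F [0.4 0.3 0.2] T [ 0.03 -0.01  0.  ] rot [-9.055e+01 -1.000e-02  8.137e+01] t 9.5 w 0.0852
```

View pics/w9b.png

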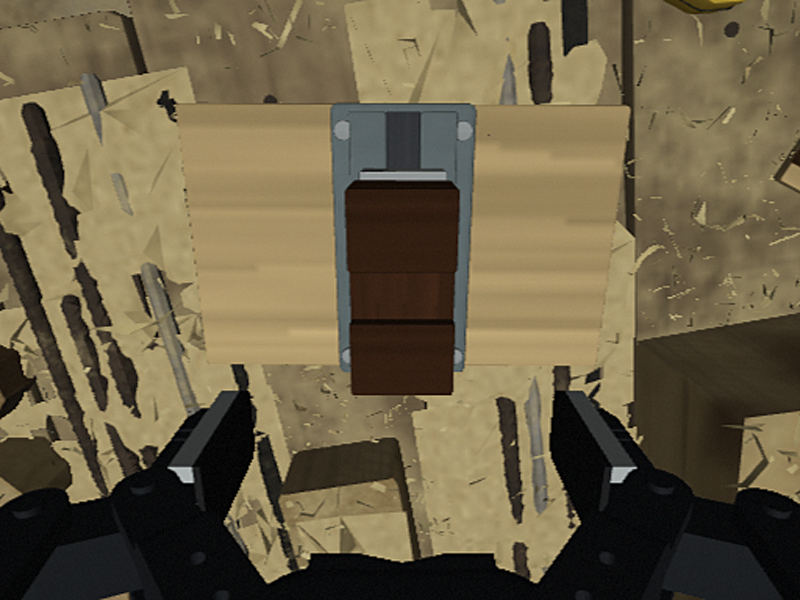

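View pics/s9c.png

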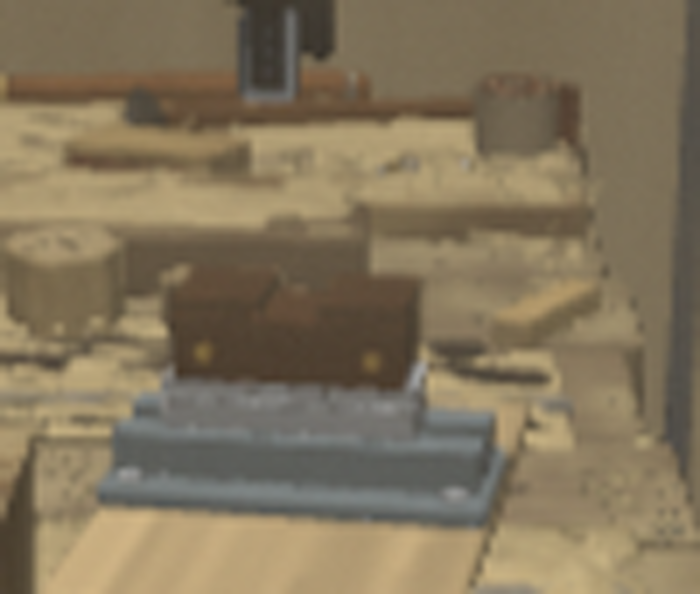

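```bash
python3 - <<'E'
from h import *
c,im=load("w9")
cv2.imwrite("pics/w9c.png",cv2.resize(im[60:160,205:310],None,fx=7,fy=6,interpolation=cv2.INTER_CUBIC))
cv2.imwrite("pics/w9d.png",cv2.resize(im[155:260,205:310],None,fx=7,fy=5.7,interpolation=cv2.INTER_CUBIC))
E
```

```text
(no output)
```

View pics/w9c.png

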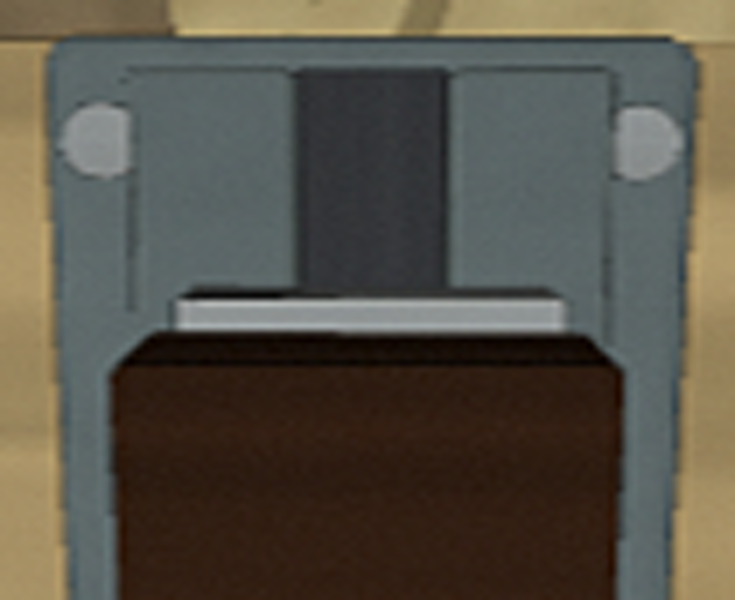

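View pics/w9d.png

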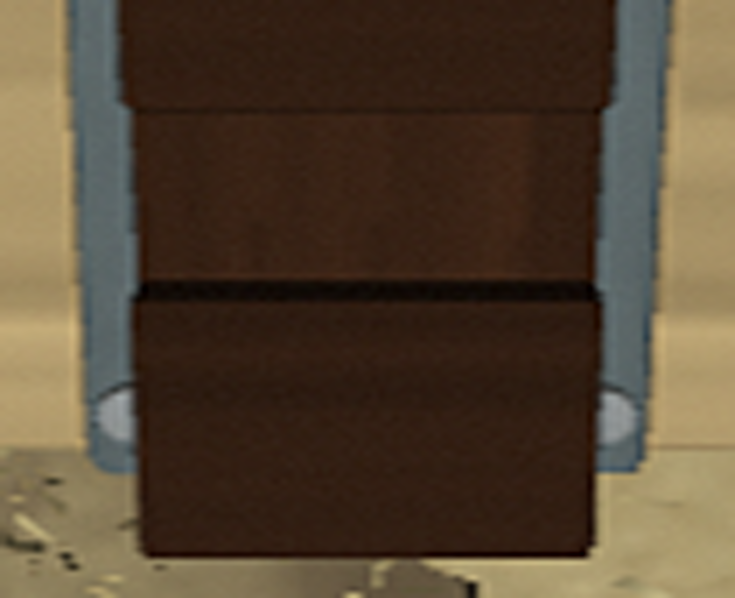

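```bash
python3 - <<'E'
from h import *
c,im=load("w9")
A=lambda x,y:np.array([205+x/7-.4,60+y/6-.4]); B=lambda x,y:np.array([205+x/7-.4,155+y/5.7-.4])
def f(p,k): return p[:3]+packR(np.degrees(p[3]))@(np.array(k)*1e-3)
o=[(c,(50,25,20),A(110,365)),(c,(50,-25,20),A(624,365)),(c,(12.5,25,20),B(121,110)),(c,(12.5,-25,20),B(613,110)),(c,(-12.5,25,20),B(131,300)),(c,(-12.5,-25,20),B(601,300)),(c,(-50,25,20),B(139,555)),(c,(-50,-25,20),B(595,555))]
p,r=fit(f,o,[.53,-.09,.102,2.99]); print(p.round(4),np.degrees(p[3])); print(r.round(1).tolist())
o2=[(c,(55,22,0),A(173,298)),(c,(55,-22,0),A(568,298))]
q,_=fit(lambda a,k:f(np.r_[a[:2],p[2]-.02,np.radians(171.4)],k),o2,[.53,-.09]); e=packR(171.4).T@(np.r_[q[:2],p[2]-.02]-p[:3]); print(q,(e*1e3).round(2))
E
```

```text
[ 0.5287 -0.0926  0.1022  2.9912] 171.38174454176067
[[-0.2, 0.2], [0.2, 0.2], [0.0, 0.1], [-0.1, 0.1], [-0.3, -0.5], [0.5, -0.5], [0.1, 0.2], [-0.2, 0.2]]
[ 0.5294395 -0.0922285] [ -0.66  -0.44 -20.  ]
```

The dark packer's fitted z is 0.1022, against 0.1021 for home. Yaw is 171.4°, and it is centred within about 0.5 mm. Next is the pale packer.

```bash
python3 - <<'E'
from h import *
Rp=packR(146.2,28); m=np.array([.5579,.2986,.087]); move(m+Rp@[0,0,.1-.019],Rp@TP)
E
```

```text
t 9.60 pos [ 0.5301 -0.0927  0.2055] shift cm [37.48  4.71 -0.3 ] rot [ 0.485  0.431 -0.106] deg 37.7 F [0.1 0.3 0.2] T [-0.05 -0.04  0.03] w 0.0852
```

>>> carry_out(steps=[[[2,-0.5,0],[0.03,0.02,-0.01]],[[5,-1,0],[0.08,0.07,-0.02]],[[9,-1,0],[0.14,0.12,-0.03]],[[13.5,-1,0],[0.2,0.18,-0.05]],[[18,-1,0],[0.27,0.24,-0.06]],[[22.5,-0.5,0],[0.34,0.3,-0.075]],[[27,0.5,-0.1],[0.4,0.36,-0.09]],[[31,2,-0.2],[0.46,0.41,-0.1]],[[35,3.5,-0.3],[0.485,0.431,-0.106]],[[37.5,4.7,-0.3],[0.485,0.431,-0.106]],[[37.5,4.7,-0.3],[0.485,0.431,-0.106]],[[37.5,4.7,-0.3],[0.485,0.431,-0.106]]])

```text
t: 10.8
position: [0.5878, 0.2778, 0.1559]
eef_rot: [-61.8, 0.2, 56.3]
ft_force: [0.4, -0.8, -0.9]
gripper_width: 0.0848
```

```bash
python3 - <<'E'
from h import *
c,im=snap("wrist","w10")
Rp=packR(146.2,28); m=np.array([.5579,.2986,.087]); move(m+Rp@[0,0,.003-.019],Rp@TP)
for k in [(50,25,20),(50,-25,20),(-50,-25,20),(-50,25,20)]:
    u=proj(c,m+Rp@(np.array(k)*1e-3))[0]; cv2.drawMarker(im,tuple(u.round().astype(int).tolist()),(0,255,0),cv2.MARKER_CROSS,9,1)
cv2.imwrite("pics/w10b.png",cv2.resize(im,(800,600),interpolation=cv2.INTER_CUBIC))
E
```

```text
t 10.85 pos [0.5888 0.2765 0.1568] shift cm [0.14 9.55 0.07] rot [-0.001 -0.002 -0.002] deg 0.2 F [ 0.3 -1.  -0.2] T [-0.33 -0.44  0.02] w 0.0849
```

View pics/w10b.png

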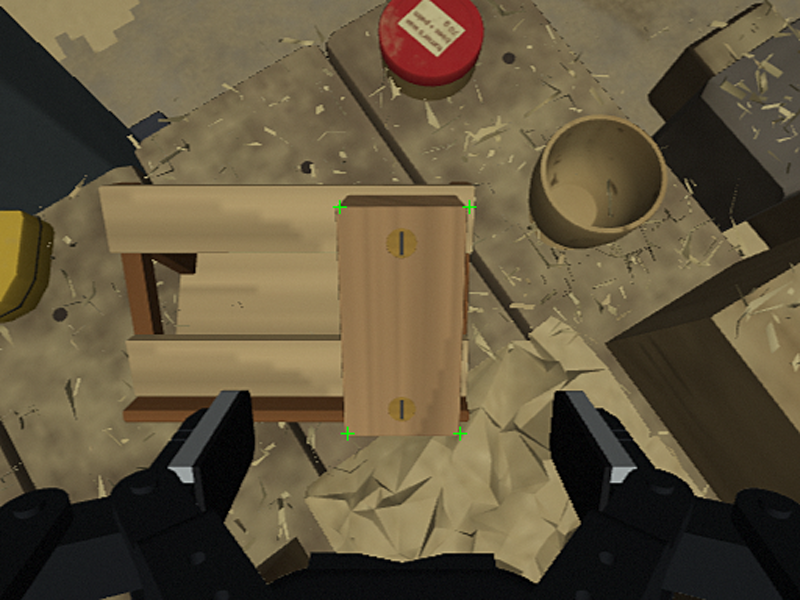

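The pale packer at (402,320) matches the predicted corners within a few pixels, and the cup stays clear of the fingers. Descending.

>>> carry_out(steps=[[[0.05,2.5,0],[0,0,0]],[[0.1,5,0],[0,0,0]],[[0.15,7,0.05],[0,0,0]],[[0.15,8.5,0.05],[0,0,0]],[[0.15,9.4,0.05],[0,0,0]],[[0.15,9.5,0.05],[0,0,0]],[[0.15,9.5,0.05],[0,0,0]]])

```text
t: 11.55
position: [0.5528, 0.3023, 0.0737]
eef_rot: [-62.0, 0.1, 56.1]
ft_force: [0.4, -0.5, 0.2]
gripper_width: 0.0852
```

```bash
python3 - <<'E'
from h import *
c,im=snap("wrist","w11")
Rp=packR(146.2,28); m=np.array([.5579,.2986,.087]); move(m+Rp@[0,0,.003-.019],Rp@TP)
cv2.imwrite("pics/w11b.png",cv2.resize(im,(800,600),interpolation=cv2.INTER_CUBIC))
E
```

```text
t 11.60 pos [0.5532 0.3024 0.074 ] shift cm [-0.05  0.17  0.08] rot [ 0.    -0.002 -0.001] deg 0.1 F [-0.3  0.2  0.4] T [-0.25 -0.4  -0.05] w 0.0849
```

View pics/w11b.png

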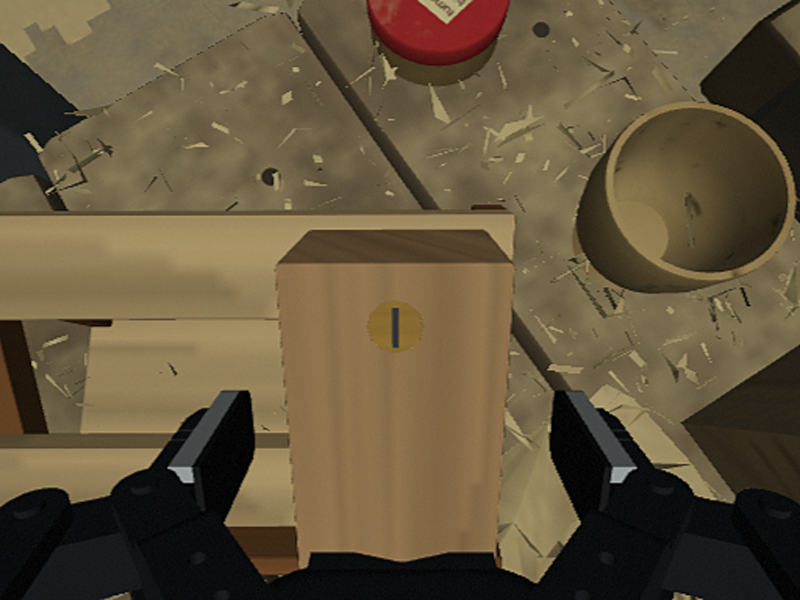

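>>> carry_out(steps=[[[-0.1,0,0.05],[0,0,0]],[[-0.1,0,0.05],[0,0,0]],[[-0.1,0,0.05],[0,0,0]],[[-0.1,0,0.05],[0,0,0]],[[-0.1,0,0.05],[0,0,0]],[[-0.1,0,0.05],[0,0,0]]], grip=4, force=80)

```text
t: 12.2
position: [0.5535, 0.3015, 0.0749]
eef_rot: [-62.1, 0.0, 56.1]
ft_force: [3.0, -1.9, 5.9]
gripper_width: 0.0491
```

```bash
python3 - <<'E'
from h import *
Rp=packR(146.2,28); m=np.array([.5579,.2986,.087]); move(m+Rp@[0,0,.003-.019],Rp@TP)
E
```

```text
t 12.20 pos [0.5535 0.3015 0.0749] shift cm [0.01 0.29 0.1 ] rot [ 0.002 -0.002  0.   ] deg 0.2 F [ 3.  -1.9  5.9] T [-0.47 -0.49  0.06] w 0.0491
```

>>> carry_out(steps=[[[0,-1.5,0],[0,0,0]],[[0,-3.5,0],[0,0,0]],[[0,-6,0],[0,0,0]],[[0,-9,0],[0,0,0]],[[0,-10,0],[0,0,0]],[[0,-10,0],[0,0,0]]])

```text
t: 12.8
position: [0.5937, 0.275, 0.1645]
eef_rot: [-62.2, -0.1, 56.0]
ft_force: [0.8, 0.6, -2.3]
gripper_width: 0.0492
```

```bash
sed -i 's/^G=.*/G=np.array([0,-.0173,.002]); SH=np.array([.5287,-.0926,.1022]); YB=171.4/' h.py; python3 - <<'E'
from h import *
s,Rt=state(); print(s['ft_force'],s['gripper_width'])
# view pose: 60mm outward, packer mid z .235
togo(.235,dx=-.055)
E
```

```text
[ 0.79322624  0.57118364 -2.26211669] 0.0492230141338414
t 12.80 pos [0.5937 0.275  0.1645] shift cm [-31.67 -14.2  -15.48] rot [-0.476 -0.434  0.108] deg 37.4 F [ 0.8  0.6 -2.3] T [-0.43 -0.62  0.  ] w 0.0492
```

>>> carry_out(steps=[[[-2,-2,-1],[-0.03,-0.03,0.01]],[[-5,-4,-2.5],[-0.08,-0.07,0.02]],[[-9,-6,-4.5],[-0.14,-0.13,0.03]],[[-13,-8,-6.5],[-0.2,-0.18,0.045]],[[-17,-9.5,-8.5],[-0.26,-0.24,0.06]],[[-21,-11,-10.5],[-0.33,-0.3,0.075]],[[-25,-12.2,-12.3],[-0.4,-0.36,0.09]],[[-29,-13.4,-14.2],[-0.46,-0.42,0.104]],[[-31.7,-14.2,-15.5],[-0.476,-0.434,0.108]],[[-31.7,-14.2,-15.5],[-0.476,-0.434,0.108]],[[-31.7,-14.2,-15.5],[-0.476,-0.434,0.108]],[[-31.7,-14.2,-15.5],[-0.476,-0.434,0.108]]])

```text
t: 14.0
position: [0.5845, -0.0991, 0.2165]
eef_rot: [-89.9, -0.1, 81.5]
ft_force: [0.3, 0.7, -1.8]
gripper_width: 0.0491
```

```bash
python3 - <<'E'
from h import *
s,Rt=state(); mid()
c,im=snap("wrist","w12"); np.savez("pics/w12s.npz",p=s['position'],R=Rt)
cv2.imwrite("pics/w12b.png",cv2.resize(im,(800,600),interpolation=cv2.INTER_CUBIC))
cv2.imwrite("pics/w12d.png",cv2.resize(im[135:370,170:345],None,fx=4,fy=2.5,interpolation=cv2.INTER_CUBIC))
E
```

```text
mid rel shoe(mm) [-54.2  -1.9 131.6] F [ 0.3  0.7 -1.8] T [ 0.02 -0.03 -0.  ] rot [-89.86  -0.12  81.55] t 14.0 w 0.0491
```

View pics/w12b.png

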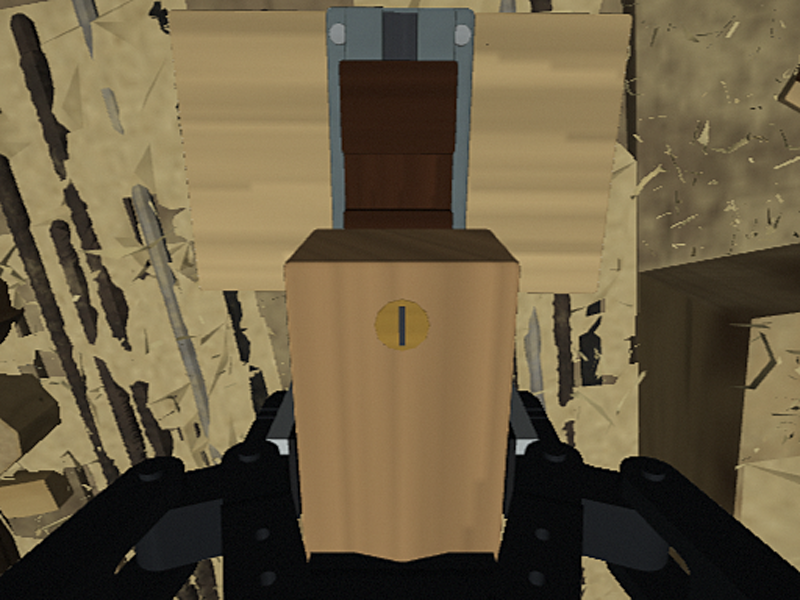

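View pics/w12d.png

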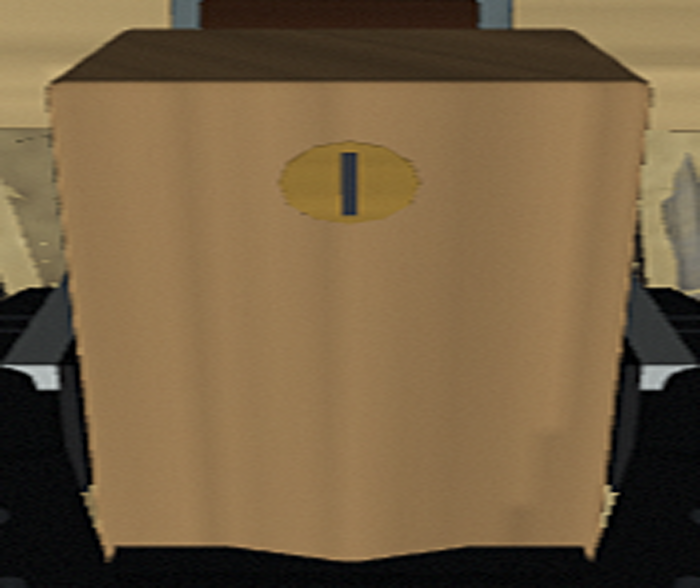

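```bash
python3 - <<'E'
from h import *
# screw spacing from w1
c,im=load("w1"); P=lambda x,y:np.array([300+x/4.2-.4,105+y/4.2-.4])
m=np.array([.5579,.2986,.087]);Rp=packR(146.2,28)
for sgn,px in ((1,P(200,120)),(-1,P(180,476))):
    q=least_squares(lambda a:proj(c,m+Rp@np.array([a[0],a[1],20])/1)[0]*0+proj(c,m+Rp@(np.array([a[0],a[1],20])*1e-3))[0]-px,[sgn*35,0]).x; print("screw",q)
c,im=load("w12"); s=np.load("pics/w12s.npz"); tp,Rt=s['p'],s['R']
C=lambda x,y:np.array([170+x/4-.4,135+y/2.5-.3])
def g(p,k):
    Rr=TP.T@R.from_euler('ZY',[p[3],p[4]]).as_matrix()
    return tp+Rt@(p[:3]*1e-3+Rr@(np.array(k)*1e-3))
o=[(c,(50,25,20),C(51,81)),(c,(50,-25,20),C(649,81)),(c,(50,25,-20),C(122,29)),(c,(50,-25,-20),C(577,29)),(c,(35,0,20),C(349,182))]
for pit in (0,None):
    for sx in (34,35,36):
        o[-1]=(c,(sx,0,20),C(349,182))
        if pit is None: p,r=fit(g,o,[0,-19,0,0,0])
        else: p,r=fit(lambda a,k:g(np.r_[a,0],k),o,[0,-19,0,0])
        print(sx,p[:3].round(1),np.degrees(p[3:]).round(2),r.round(1).tolist())
# dark packer now in this view
c,im=load("w12"); cv2.imwrite("pics/w12c.png",cv2.resize(im[0:150,205:313],None,fx=5,fy=4,interpolation=cv2.INTER_CUBIC))
E
```

```text
screw [35.98690169 -0.22684816]
screw [-37.4488945   -0.12145589]
34 [ -0.2 -14.1   1.1] [-0.] [[-0.1, -0.4], [-0.1, -0.4], [1.4, -0.7], [-1.3, -0.6], [0.1, 3.8]]
35 [ -0.2 -14.4   1.1] [-0.] [[-0.2, -0.2], [0.1, -0.2], [1.3, -0.5], [-1.2, -0.5], [0.1, 1.4]]
36 [ -0.2 -15.1   1.1] [0.] [[-0.7, 0.3], [0.5, 0.4], [1.0, -0.2], [-1.0, -0.2], [0.1, -0.5]]
34 [ -0.2 -14.6   1.1] [-0.    0.43] [[-0.1, -0.8], [-0.0, -0.7], [1.3, -0.2], [-1.3, -0.2], [0.1, 3.7]]
35 [ -0.2 -14.8   1.1] [-0.    0.36] [[-0.3, -0.5], [0.2, -0.4], [1.2, -0.2], [-1.2, -0.1], [0.1, 1.4]]
36 [ -0.2 -15.3   1.1] [0.   0.18] [[-0.7, 0.2], [0.6, 0.3], [1.0, -0.0], [-1.0, 0.0], [0.1, -0.5]]
```

View pics/w12c.png

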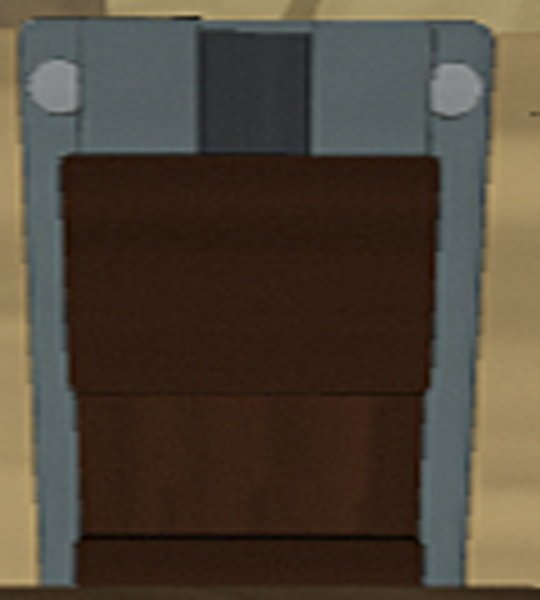

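```bash
python3 - <<'E'
from h import *
c,im=load("w12")
C=lambda x,y:np.array([205+x/5-.4,y/4-.4])
def f(p,k): return np.r_[p[:2],.1021]+packR(np.degrees(p[2]))@(np.array(k)*1e-3)
o=[(c,(50,25,20),C(61,157)),(c,(50,-25,20),C(438,157)),(c,(12.5,25,20),C(69,394)),(c,(12.5,-25,20),C(430,394)),(c,(-12.5,25,20),C(76,541)),(c,(-12.5,-25,20),C(423,541))]
p,r=fit(f,o,[.53,-.09,2.99]); print(p.round(4),np.degrees(p[2])); print(r.round(1).tolist())
E
sed -i 's/^G=.*/G=np.array([-.0002,-.0155,.0015]); SH=np.array([.5290,-.0924,.1022]); YB=171.4/' h.py
python3 -c "
from h import *
mid();togo(.165)"
```

```text
[ 0.5287 -0.0926  2.9933] 171.50247030214484
[[-0.5, 0.1], [0.3, 0.2], [-0.1, 0.1], [0.1, 0.2], [-0.3, -0.3], [0.4, -0.2]]
mid rel shoe(mm) [-54.7  -1.6 129.9] F [ 0.6  1.3 -1.3] T [-0.02 -0.02  0.04] rot [-89.88  -0.11  81.58] t 14.05 w 0.0492
t 14.05 pos [ 0.5848 -0.099   0.2166] shift cm [-0.16  6.72  5.45] rot [-0.002  0.003  0.002] deg 0.2 F [ 0.6  1.3 -1.3] T [-0.02 -0.02  0.04] w 0.0492
```

>>> carry_out(steps=[[[-0.1,1,1.5],[0,0,0]],[[-0.16,2.5,3.5],[-0.002,0.003,0.002]],[[-0.16,4.2,5],[-0.002,0.003,0.002]],[[-0.16,5.8,5.5],[-0.002,0.003,0.002]],[[-0.16,6.7,5.5],[-0.002,0.003,0.002]],[[-0.16,6.7,5.5],[-0.002,0.003,0.002]],[[-0.16,6.7,5.5],[-0.002,0.003,0.002]]])

```text
t: 14.75
position: [0.531, -0.0917, 0.15]
eef_rot: [-90.0, -0.0, 81.5]
ft_force: [-0.3, 0.7, -1.8]
gripper_width: 0.0489
```

```bash
sed -i 's/SH=np.array(\[[^]]*\])/SH=np.array([.5287,-.0926,.1022])/' h.py; python3 - <<'E'
from h import *
mid();togo(.152)
c,im=snap("wrist","w13"); cv2.imwrite("pics/w13b.png",cv2.resize(im,(800,600),interpolation=cv2.INTER_CUBIC))
c,im=snap("side","s13"); cv2.imwrite("pics/s13c.png",cv2.resize(im[90:180,190:290],None,fx=7,fy=6.6,interpolation=cv2.INTER_CUBIC))
E
```

```text
mid rel shoe(mm) [-0.6 -1.  63.3] F [-0.3  0.7 -1.8] T [ 0.02 -0.01 -0.01] rot [-9.003e+01 -2.000e-02  8.147e+01] t 14.75 w 0.0489
t 14.75 pos [ 0.531  -0.0917  0.15  ] shift cm [-0.1   1.35  0.07] rot [0.001 0.001 0.   ] deg 0.1 F [-0.3  0.7 -1.8] T [ 0.02 -0.01 -0.01] w 0.0489
```

View pics/w13b.png

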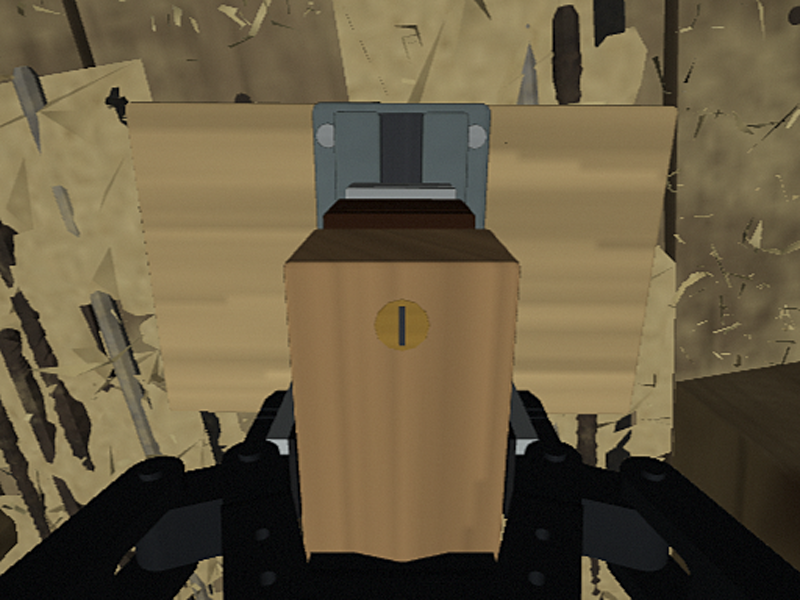

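View pics/s13c.png

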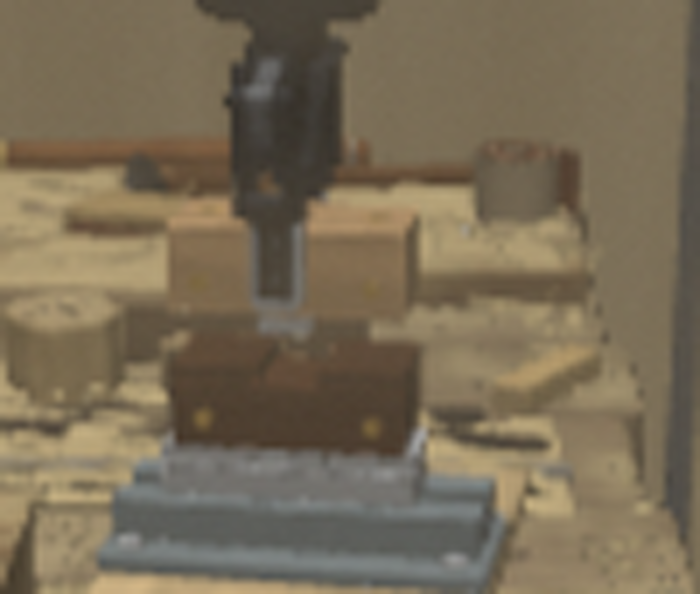

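>>> carry_out(steps=[[[-0.1,0.5,0.07],[0,0,0]],[[-0.1,1,0.08],[0,0,0]],[[-0.1,1.3,0.08],[0,0,0]],[[-0.1,1.3,0.08],[0,0,0]],[[-0.1,1.3,0.08],[0,0,0]]])

```text
t: 15.35
position: [0.5302, -0.093, 0.1374]
eef_rot: [-90.1, -0.0, 81.4]
ft_force: [1.0, 0.6, -1.9]
gripper_width: 0.0495
```

```bash
python3 - <<'E'
from h import *
mid();togo(.1422)
c,im=snap("wrist","w14"); cv2.imwrite("pics/w14b.png",cv2.resize(im[100:240,160:360],None,fx=4,fy=4,interpolation=cv2.INTER_CUBIC))
E
```

```text
mid rel shoe(mm) [-0.1  0.4 50.7] F [ 1.   0.6 -1.9] T [-0.    0.02 -0.02] rot [-9.007e+01 -1.000e-02  8.143e+01] t 15.35 w 0.0495
t 15.35 pos [ 0.5302 -0.093   0.1374] shift cm [0.04 1.07 0.01] rot [0.001 0.001 0.   ] deg 0.1 F [ 1.   0.6 -1.9] T [-0.    0.02 -0.02] w 0.0495
```

View pics/w14b.png

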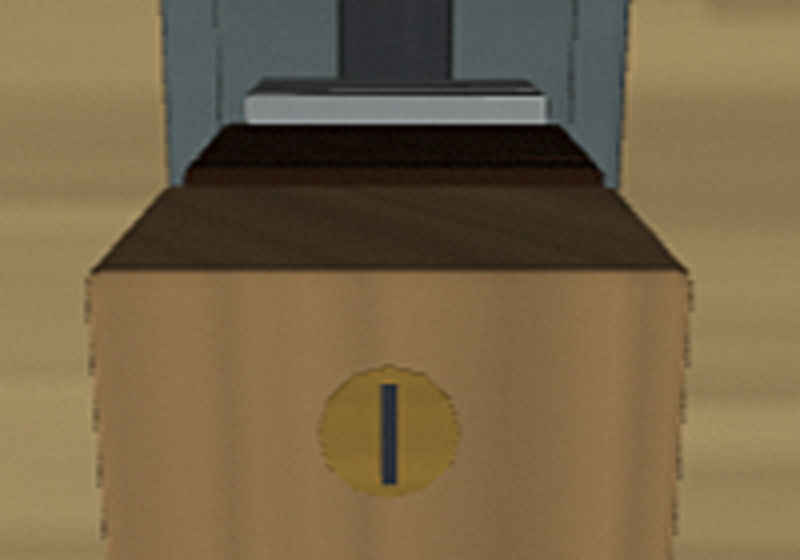

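>>> carry_out(steps=[[[0.04,0.15,0.02],[0,0,0]],[[0.04,0.3,0.02],[0,0,0]],[[0.04,0.45,0.02],[0,0,0]],[[0.04,0.6,0.02],[0,0,0]],[[0.04,0.6,0.02],[0,0,0]],[[0.04,0.6,0.02],[0,0,0]]])

```text
t: 16.0
position: [0.5302, -0.0926, 0.1315]
eef_rot: [-90.1, -0.0, 81.4]
ft_force: [0.3, -0.6, -2.4]
gripper_width: 0.049
```

```bash
python3 -c "
from h import *
mid();togo(.1422)"
```

```text
mid rel shoe(mm) [ 0.  -0.1 44.8] F [ 0.3 -0.6 -2.4] T [-0.01 -0.   -0.06] rot [-9.008e+01 -1.000e-02  8.143e+01] t 16.0 w 0.049
t 16.00 pos [ 0.5302 -0.0926  0.1315] shift cm [-0.01  0.48 -0.  ] rot [0.001 0.001 0.   ] deg 0.1 F [ 0.3 -0.6 -2.4] T [-0.01 -0.   -0.06] w 0.049
```

>>> carry_out(steps=[[[0,0.15,0],[0,0,0]],[[0,0.3,0],[0,0,0]],[[0,0.4,0],[0,0,0]],[[0,0.4,0],[0,0,0]],[[0,0.4,0],[0,0,0]]])

```text
t: 16.5
position: [0.5302, -0.0926, 0.1274]
eef_rot: [-90.1, -0.0, 81.4]
ft_force: [-0.0, -0.5, -2.6]
gripper_width: 0.0491
```

```bash
python3 -c "
from h import *
mid();togo(.1422)"
```

```text
mid rel shoe(mm) [ 0.  -0.  40.7] F [-0.  -0.5 -2.6] T [-0.   -0.01  0.02] rot [-9.008e+01 -1.000e-02  8.143e+01] t 16.5 w 0.0491
t 16.50 pos [ 0.5302 -0.0926  0.1274] shift cm [-0.    0.07 -0.  ] rot [0.001 0.001 0.   ] deg 0.1 F [-0.  -0.5 -2.6] T [-0.   -0.01  0.02] w 0.0491
```

>>> carry_out(steps=[[[0,0.1,0],[0,0,0]],[[0,0.2,0],[0,0,0]],[[0,0.25,0],[0,0,0]],[[0,0.25,0],[0,0,0]]])

```text
t: 16.9
position: [0.5303, -0.0926, 0.1271]
eef_rot: [-90.1, 0.0, 81.4]
ft_force: [-8.1, 1.7, 16.6]
gripper_width: 0.0493
```

```bash
python3 - <<'E'
from h import *
mid();togo(.1422)
c,im=snap("side","s15"); cv2.imwrite("pics/s15c.png",cv2.resize(im[90:180,190:290],None,fx=7,fy=6.6,interpolation=cv2.INTER_CUBIC))
E
```

```text
mid rel shoe(mm) [-0.1 -0.  40.4] F [-8.1  1.7 16.6] T [0.32 1.45 0.03] rot [-9.011e+01  2.000e-02  8.142e+01] t 16.9 w 0.0493
t 16.90 pos [ 0.5303 -0.0926  0.1271] shift cm [-0.    0.04  0.01] rot [ 0.002  0.    -0.   ] deg 0.1 F [-8.1  1.7 16.6] T [0.32 1.45 0.03] w 0.0493
```

View pics/s15c.png

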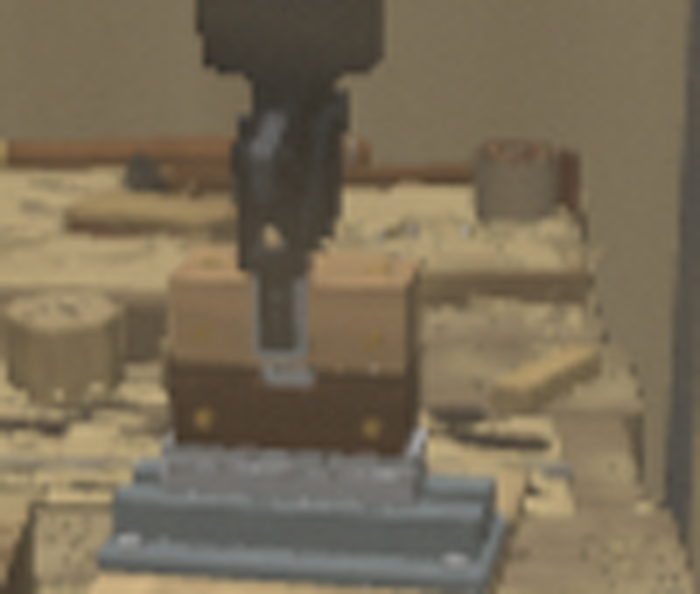

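The pale packer is seated on the dark one at row ~368, with rigid contact at 40.4 mm. I'll ease the side force, then release.

>>> carry_out(steps=[[[0,0.05,0.1],[0,0,0]],[[0,0.08,0.2],[0,0,0]],[[0,0.08,0.2],[0,0,0]]])

```text
t: 17.25
position: [0.5293, -0.0924, 0.1272]
eef_rot: [-90.2, 0.0, 81.4]
ft_force: [-0.7, -0.4, 6.5]
gripper_width: 0.0488
```

```bash
python3 - <<'E'
from h import *
mid();togo(.1422)
c,im=snap("wrist","w16"); cv2.imwrite("pics/w16b.png",cv2.resize(im[100:240,160:360],None,fx=4,fy=4,interpolation=cv2.INTER_CUBIC))
E
```

```text
mid rel shoe(mm) [ 1.  -0.1 40.5] F [-0.7 -0.4  6.5] T [0.1  0.21 0.04] rot [-9.023e+01  2.000e-02  8.142e+01] t 17.25 w 0.0488
t 17.25 pos [ 0.5293 -0.0924  0.1272] shift cm [-0.01  0.05 -0.09] rot [ 0.004  0.    -0.   ] deg 0.2 F [-0.7 -0.4  6.5] T [0.1  0.21 0.04] w 0.0488
```

View pics/w16b.png

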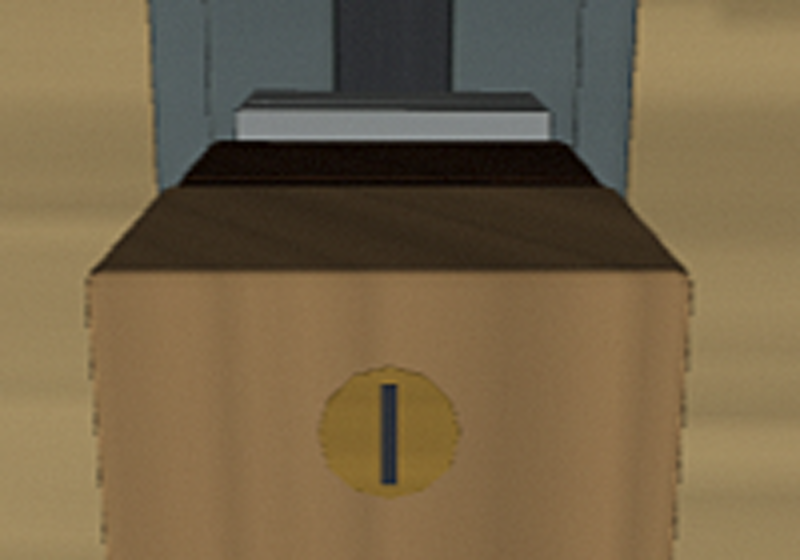

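>>> carry_out(steps=[[[0,0,0],[0,0,0]],[[0,0,0],[0,0,0]],[[0,0,0],[0,0,0]],[[0,-0.5,0],[0,0,0]],[[0,-2,0],[0,0,0]],[[0,-4.5,0],[0,0,0]],[[0,-8,0],[0,0,0]],[[0,-11,0],[0,0,0]],[[0,-12,0],[0,0,0]],[[0,-12,0],[0,0,0]]], grip=8.5)

```text
t: 18.3
position: [0.5299, -0.0924, 0.2489]
eef_rot: [-90.4, 0.0, 81.4]
ft_force: [0.5, 0.5, 0.6]
gripper_width: 0.0849
```

```bash
python3 - <<'E'
from h import *
mid()
c,im=snap("wrist","w17"); cv2.imwrite("pics/w17b.png",cv2.resize(im,(800,600),interpolation=cv2.INTER_CUBIC))
cv2.imwrite("pics/w17c.png",cv2.resize(im[80:230,190:320],None,fx=5.2,fy=4,interpolation=cv2.INTER_CUBIC))
c,im=snap("side","s17"); cv2.imwrite("pics/s17c.png",cv2.resize(im[90:180,190:290],None,fx=7,fy=6.6,interpolation=cv2.INTER_CUBIC))
c,im=snap("top","t17"); cv2.imwrite("pics/t17c.png",cv2.resize(im[110:235,110:380],None,fx=2.9,fy=2.9,interpolation=cv2.INTER_CUBIC))
E
```

```text
mid rel shoe(mm) [  0.4  -0.2 162.2] F [0.5 0.5 0.6] T [-0.02  0.   -0.  ] rot [-9.043e+01  4.000e-02  8.142e+01] t 18.3 w 0.0849
```

View pics/w17b.png

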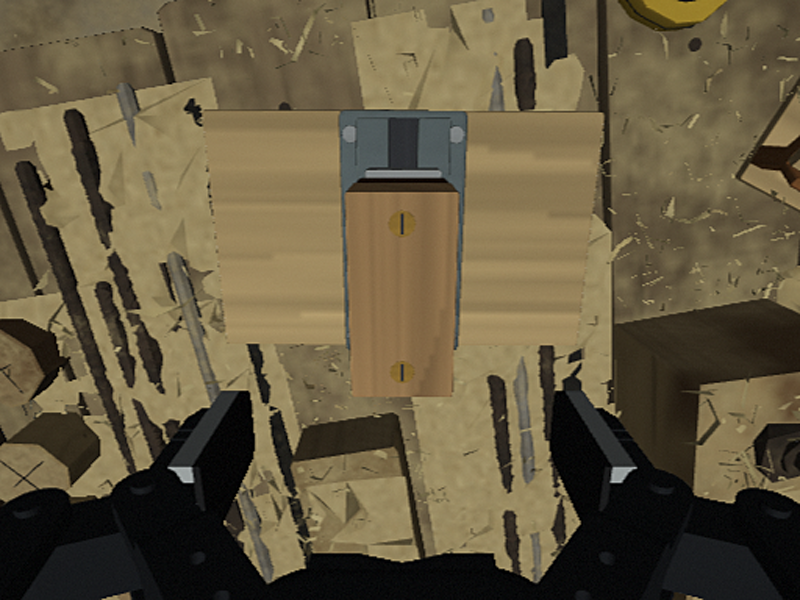

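View pics/w17c.png

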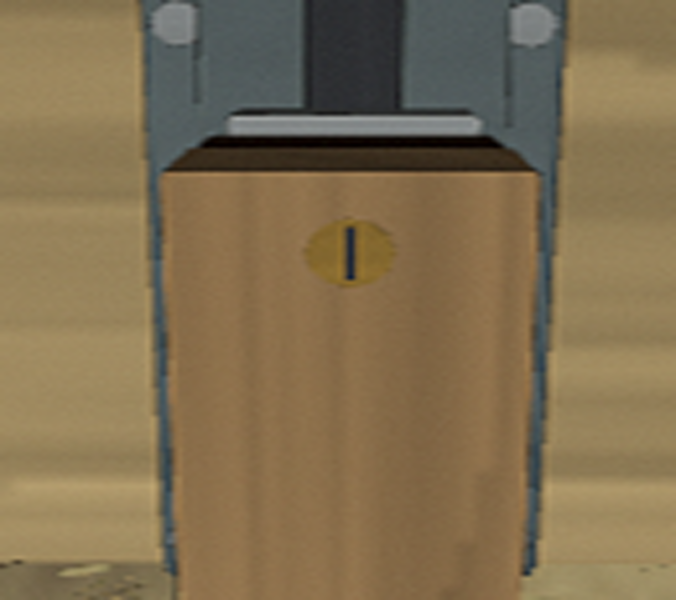

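View pics/s17c.png

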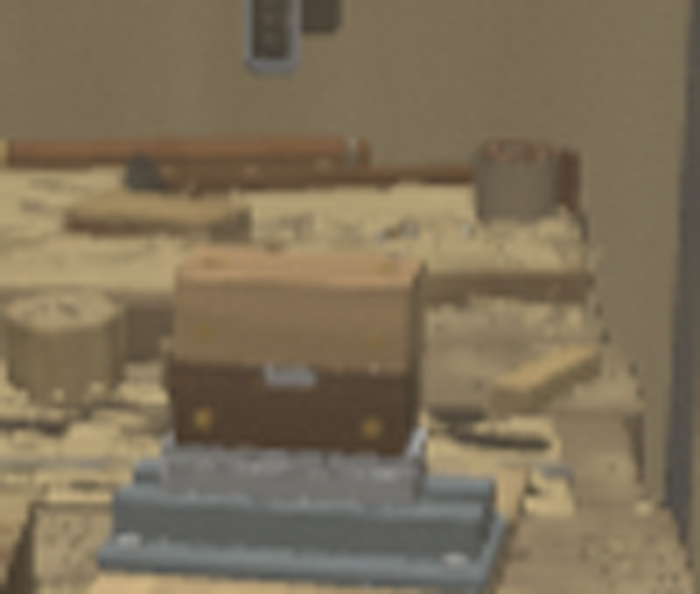

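View pics/t17c.png

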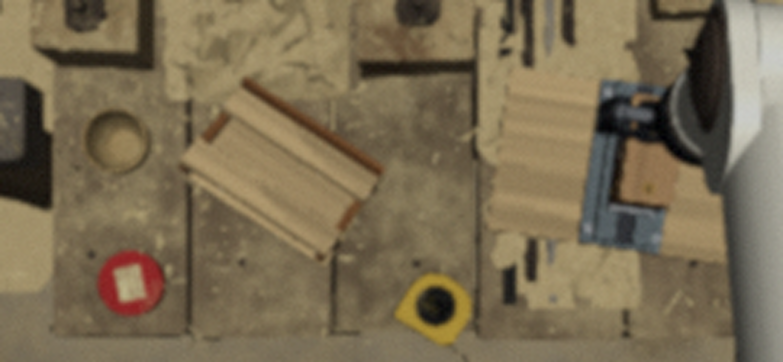

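```bash
python3 - <<'E'
from h import *
c,im=load("w17")
cv2.imwrite("pics/w17e.png",cv2.resize(im[225:262,215:300],None,fx=9,fy=9,interpolation=cv2.INTER_CUBIC))
A=lambda x,y:np.array([190+x/5.2-.4,80+y/4-.4]); B=lambda x,y:np.array([x,y])/1.5625-.2
def f(p,k): return p[:3]+packR(np.degrees(p[3]))@(np.array(k)*1e-3)
o=[(c,(50,25,20),A(160,171)),(c,(50,-25,20),A(540,171)),(c,(-50,25,20),B(351,396)),(c,(-50,-25,20),B(453,396))]
p,r=fit(f,o,[.53,-.09,.142,2.99]); print(p.round(4),np.degrees(p[3])); print(r.round(1).tolist())
print("rel dark mm",(packR(171.4).T@(p[:3]-SH)*1e3).round(1))
E
```

```text
[ 0.5277 -0.0923  0.1424  2.9933] 171.50423258010875
[[-0.2, 0.0], [0.2, -0.1], [0.3, 0.0], [-0.4, 0.0]]
rel dark mm [ 1.  -0.1 40.2]
```

View pics/w17e.png

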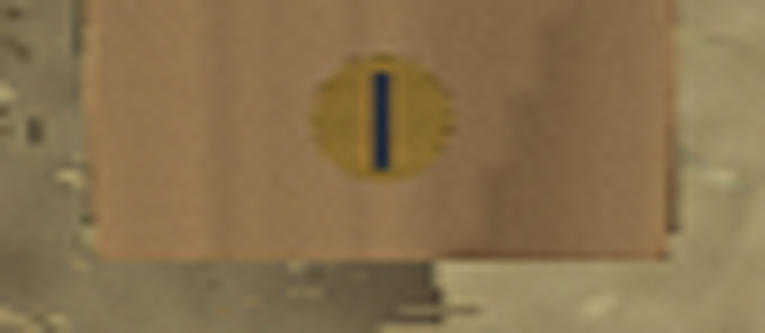

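The pale packer fits at 40.2 mm above the dark one, with 0.1 mm offset sideways and 0.1° yaw difference. Handing in.

```bash
python3 -c "
from workcell import ctrl
print(ctrl.hand_in())"
```

```text
the job is handed in; nothing more can be done
None
```

Both packers are in place, and I handed the job in at about 18.5 s with the gripper open and clear. The dark one is keyed into the shoe's notch and the pale one sits on top of it, keyed into the dark one's notch.

**Dark packer:** it met solid contact 6.5 mm below where the key would rest on the shoe's top, so I took it as home. My grip estimate put it 1.5 mm higher than a full seat. After release the picture fit gave 102.2 mm against 102.1 mm expected, and it sat within about 0.5 mm of the shoe's centre line.

**Pale packer:** after release its middle was 40.2 mm above the dark one's (40 wanted). It was 0.1 mm off sideways and 0.1° off in yaw, so the long sides are flush. It sits 1.0 mm along x from the dark one's middle, within the key's play.

**Forces:** readings stayed under about 20 N. Each packer picked up a small sideways load while pressing (6–8 N), which I eased off before letting go.

**Level:** I checked this only from the side picture and the seated heights; no gaps showed.

**Bystanders:** the tape measure, cup and red-lidded tin looked untouched in the last top view.

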